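# Mark a batch of link castings in the folding-guard fixture

### The arm

A 7-joint arm with a two-finger parallel gripper is mounted at the origin on the work surface. World frame = base frame: x ahead of the robot, y to its left, z up, the work surface at z = 0. Lengths are in m, angles in rad, forces in N, time in s.
With the tool pointing down it reaches from about 0.35 to 0.9 m from the base axis. Payload 8.1 kg.
Tool frame: the origin (TCP) lies between the finger pads; the fingertips stand 17 mm ahead of it and the grasp point (between the pads) lies 2 mm behind it; x points along the fingers, y is the direction in which the jaws open and shut, and the axes are right-handed (so a half turn about x gives the same grasp; the last joint's range is limited). The gripper opens to 92 mm and grips with 3 to 60 N. Pads are 19 mm wide; open, the fingers measure 130 mm over their backs; the gripper's body (75 mm by 190 mm) begins 47 mm behind the grasp point.
Start: joints at [1.112, 0.434, 0.025, 1.573, -0.012, 1.134, -0.075], TCP at [0.218, -0.586, 0.244] pointing down, gripper open.
Joint ranges: [-2.62, 2.62], [-0.44, 2.09], [-1.27, 1.32], [0.08, 2.57], [-1.32, 4.46], [0.12, 2], [-2.74, 2.74]. Speed limits (rad/s): [2.22, 2.22, 3.01, 3.01, 3.14, 3.14, 3.14].

### API

Orientations are given as [roll, pitch, yaw] about the fixed x, y, z axes, in that order (R = Rz(yaw) Ry(pitch) Rx(roll)).
In Python, from rig import ctrl gives the robot as it stands.
- The arm moves only by the shell command python3 -m crank 'ROWS' [FORCE]. ROWS is JSON, a list of rows, each an object with "grip": the opening, from -1 (shut) to 1 (fully open); "linear": the shift along the world's x, y, z normalised to -1 to 1, where 1 is 0.05 m, a list of three; "twist": the turn about the world's z normalised to -1 to 1, where 1 is pi rad. A call has 1 to 12 rows; each row shifts and turns the pose as measured when the row begins; what a row does not reach is not made up. A row lasts 1/8 s, in which the tool goes at most 62.5 mm and 10.7 degrees, less where a joint would pass 70% of its speed; a pose out of reach is approached as far as the arm can. A call with a number of a shift or a turn outside -1 to 1 is refused whole. A call with a gripper value outside its range is refused whole. The fingers move at their own pace and stop on an object; FORCE is the grip in N (left out, the last holds). Time passes only in rows, so rows that do not move let the fingers close. It gives the time, the measured TCP pose, the force and the opening at its end, in the units of the state.
- ctrl.state(): the state, without advancing time (a new reading comes with each control period).
- ctrl.get_image(name): name is "scene" or "top" or "wrist"; returns the picture (480x640x3 uint8, red, green, blue); there is no depth.
- ctrl.camera_model(name): a dict with "fovy" (degrees; the focal length in pixels is half the picture's height over the tangent of half this angle, whatever the lens; pixels are square), "cx", "cy" (the principal point, pixels), "view" (4x4, takes a point from world to camera coordinates). Camera axes: x right, y down, z forward; pixel columns grow to the right and rows downward; lengths in m; the calibration is good to about 2 mm. The wrist camera is an equidistant fisheye: a pixel r from the principal point sees the ray r / f radians off the axis. A picture is of the moment at which its call begins: read the wrist's pose just before it. camera_model takes no time and is no camera call; for the wrist camera it gives the pose at the moment of the call.
- ctrl.finish_job(): hands the job in, once; it reports no verdict.
The state is a dict: "time": time; "joint_pos": joint angles; "joint_vel": joint speeds; "joint_efforts": joint torques, N m; "position": TCP position; "tcp_rot": TCP orientation; "force": force on the tool from outside, world axes, zero at the start; "wrist_torque": the same for the moment, N m; "width": finger opening in m.
Only numpy, scipy, OpenCV 4.12 (cv2) and the standard library are available. Lean on these libraries where they do the work, as an engineer would, in place of code of your own. Each camera call takes 0.05 s, during which the arm holds its last target.

### The job

Seat every casting from the mat in its own nest of the blue marking fixture, big end towards the hinge, and fold the guard fully shut. With the guard shut, pull the red slide all the way to its end stop and let go of it there so that it springs home by itself, which marks the castings; never work the slide with the guard open. Then fold the guard back up to upright or beyond, lay all the castings flat in the blue tray in any arrangement, and leave the other things on the table where they are.

Things in the scene. Friction and masses are not known exactly. Their poses are not given: they have to be found in the camera images.
- fixture: Blue marking fixture, fixed on the table. Origin: centre of the bed's underside, on the table top; +x points away from the robot, to the hinge side; z up. Bed 170 (x) x 200 (y) mm, top at 30 mm, three nests 62 mm apart in y. A 16 mm high fence has its front face at x = +62 mm. The slide's rail is bolted on at y = -150 mm (30 mm high). Two thin rest posts, 82 mm high, stand at x = -55, y = +-94 mm.
- nest1 (a point): Nest 1: point on the bed's top where a seated casting's origin belongs, x axis along the fixture's x, big end to +x. Web and small end lie between ribs 5 mm high (slot 36 mm wide, ribs from 52 mm before to 10 mm behind this point); the big end, too wide for the slot, lies behind them, 7 mm before the fence. Any casting fits any nest.
- nest2 (a point): Nest 2: point on the bed's top where a seated casting's origin belongs, x axis along the fixture's x, big end to +x. Web and small end lie between ribs 5 mm high (slot 36 mm wide, ribs from 52 mm before to 10 mm behind this point); the big end, too wide for the slot, lies behind them, 7 mm before the fence. Any casting fits any nest.
- nest3 (a point): Nest 3: point on the bed's top where a seated casting's origin belongs, x axis along the fixture's x, big end to +x. Web and small end lie between ribs 5 mm high (slot 36 mm wide, ribs from 52 mm before to 10 mm behind this point); the big end, too wide for the slot, lies behind them, 7 mm before the fence. Any casting fits any nest.
- guard (a joint): Folding guard, rad: 0 = shut (flat over the nests), 1.57 = upright, 1.85 = back stop. Clear panel, 150 mm long from the hinge, 186 wide, 6 thick, yellow frame. Stiff friction hinge: stays at any angle, 3 to 5 N at the bar moves it. Hinge axis along the fixture's y at the bed's far side. Shut, its underside is 82 mm above the table; seated castings (top at 60 mm) clear it.
- guard_bar (a point): Middle of the guard's yellow round grip bar, 12 mm thick, 166 mm long, parallel to the hinge, in the panel's plane, 200 mm from the hinge axis: 50 mm of open space to the panel's free edge, carrying arms (10 mm) at 78 mm either side. It can be pinched from above at any angle and turns between the fingers as the guard folds.
- guard_hinge (a point): Middle of the guard's hinge axis (fixture x = +85 mm, 85 mm above the table). At guard angle q the bar lies 200 cos q mm towards the fixture's -x and 200 sin q mm up from here.
- slide (a joint): Marking slide, travel in m: 0 = home, 0.070 = end stop. It moves along the fixture's -x (towards the robot). A spring pulls it home: about 4 N at home, 11 N at the end, damped (home within some 0.3 s when let go).
- slide_grip (a point): Point on the slide's upright red grip plate, 85 mm above the table: plate 34 mm (fixture x) x 12 mm (fixture y) x 58 mm high, its top at 101 mm, its foot at 43 mm on a 44 x 40 mm steel carriage. At home it stands at fixture x = +30 mm, y = -150 mm.
- tray: Low blue tray for marked castings, fixed, 250 (x) x 180 (y) mm outside, walls 5 mm thick and 30 mm high, floor 5 mm thick. Origin: centre of its underside. Left or right of the fixture, opposite the mat.
- mat: Flat dark mat with two yellow edges, 300 (x) x 210 (y) mm, flush with the table, on which the unmarked castings lie; left or right of the fixture. Origin: its centre.
- casting1: Aluminium link casting, 112 mm long, 30 mm high, 0.19 to 0.38 kg: web 26 mm wide, 28 mm high, between a round big end (44 mm diameter) and small end (30 mm). Origin: underside, mid-web; x to the big end's centre (38 mm off; the small end's is 37 mm the other way); z up. Pinch it across the web. Two or three castings are present; an absent one is None from the start.
- casting1_big (a point): Centre of that casting's big end, on its underside.
- casting2: Aluminium link casting, 112 mm long, 30 mm high, 0.19 to 0.38 kg: web 26 mm wide, 28 mm high, between a round big end (44 mm diameter) and small end (30 mm). Origin: underside, mid-web; x to the big end's centre (38 mm off; the small end's is 37 mm the other way); z up. Pinch it across the web. Two or three castings are present; an absent one is None from the start.
- casting2_big (a point): Centre of that casting's big end, on its underside.
- casting3: Aluminium link casting, 112 mm long, 30 mm high, 0.19 to 0.38 kg: web 26 mm wide, 28 mm high, between a round big end (44 mm diameter) and small end (30 mm). Origin: underside, mid-web; x to the big end's centre (38 mm off; the small end's is 37 mm the other way); z up. Pinch it across the web. Two or three castings are present; an absent one is None from the start.
- casting3_big (a point): Centre of that casting's big end, on its underside.
- coolant_bottle: White bottle, 68 mm diameter, 190 mm tall; stays put. Origin: centre of its underside.
- grease_can: Steel can, 80 mm diameter, 100 mm tall; stays put. Origin: centre of its underside.
- mug: White mug, 80 mm diameter, 90 mm tall; stays put. Origin: centre of its underside.
- wrench: Steel wrench lying near the robot, left of its front; stays put. Origin: centre of its underside.
- setup_block: Brass block 50 x 90 x 30 mm lying in front of the robot; stays put. Origin: centre of its underside.
Not all that is in view belongs to the job. Leave any green look-alike of the casting3 alone.

How it is judged:
By the outcome, as a careful person would: the job done as asked, in the order asked, and still so for the second after the job is handed in, with the robot touching nothing.
Of casting1, casting2, casting3 only 2 to 3 are there at a start; the rules pass over those that are not, and their reading is None.
At some moment in a run one of casting1, casting2, casting3 may be knocked a few centimetres aside while the robot is not near it.
It also fails if it takes over 210 s, if anything falls off the work surface, if the arm or the gripper's body presses on something with over 40 N, if the wrist force passes 120 N, or if a joint passes its speed limit or range.

## Working session

There is one attempt and no reset: what is moved stays moved. The work goes in short steps, Python scripts to look and compute and a shell command to move; the robot and the scene stay as the last step left them, time stands still between calls to the robot, and variables do not carry over. Pictures are saved under pics/ and viewed, and the job is handed in when it is done.

```bash
ls; mkdir -p pics
python3 - <<'E'
from rig import ctrl
import cv2,json
print(ctrl.state())
for n in ["scene","top","wrist"]:
    m=ctrl.camera_model(n); print(n,m)
    cv2.imwrite(f"pics/{n}0.png",ctrl.get_image(n)[:,:,::-1])
E
```

```text
pics
{'time': 0.0, 'joint_pos': array([ 1.11238803,  0.4351999 ,  0.02498446,  1.57410901, -0.01159429,
        1.13399758, -0.07507626]), 'joint_vel': array([-0.00133329, -0.00090039,  0.00114846,  0.00021259,  0.00048277,
        0.0021819 , -0.0006301 ]), 'joint_efforts': array([-7.84343192e-04, -6.67856169e+01,  9.85011309e-01, -3.14462149e+01,
       -6.05906406e-02,  4.30363964e-02,  2.39827123e-04]), 'position': array([ 0.21748655, -0.58541522,  0.24295482]), 'tcp_rot': array([-1.47380647,  1.56922744,  2.0235403 ]), 'force': array([-0.60713942, -0.73757705,  0.16298626]), 'wrist_torque': array([ 0.04476009, -0.0343945 , -0.00670014]), 'width': 0.09173608972426113}
scene {'fovy': 43.832281089281835, 'cx': 322.60024135142976, 'cy': 244.38472417777817, 'view': array([[ 0.35655549,  0.93418046,  0.01323058, -0.20883767],
       [ 0.58918859, -0.21384452, -0.77918375, -0.23295888],
       [-0.72506895,  0.28561755, -0.62665591,  1.77616318],
       [ 0.        ,  0.        ,  0.        ,  1.        ]])}
top {'fovy': 44.40794126720636, 'cx': 317.352375510885, 'cy': 236.56070504477978, 'view': array([[-0.02111439, -0.99977288,  0.00289444,  0.02126239],
       [-0.99266509,  0.0206194 , -0.11912539,  0.50262738],
       [ 0.11903865, -0.00538847, -0.992875  ,  1.57558774],
       [ 0.        ,  0.        ,  0.        ,  1.        ]])}
wrist {'fovy': 65.70646984690485, 'cx': 316.3544728298468, 'cy': 237.6364142297801, 'view': array([[ 0.34809575, -0.9374574 , -0.00172446, -0.62479896],
       [-0.90305764, -0.33581508,  0.2677968 , -0.03270324],
       [-0.2516272 , -0.09166164, -0.96347387,  0.38966953],
       [ 0.        ,  0.        ,  0.        ,  1.        ]])}
```

View pics/top0.png

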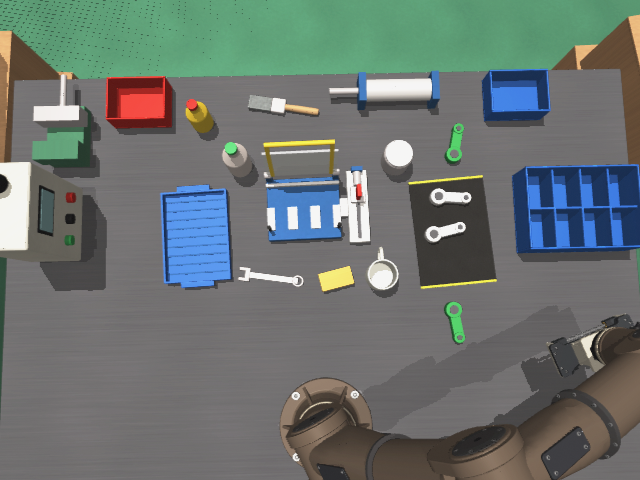

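View pics/scene0.png

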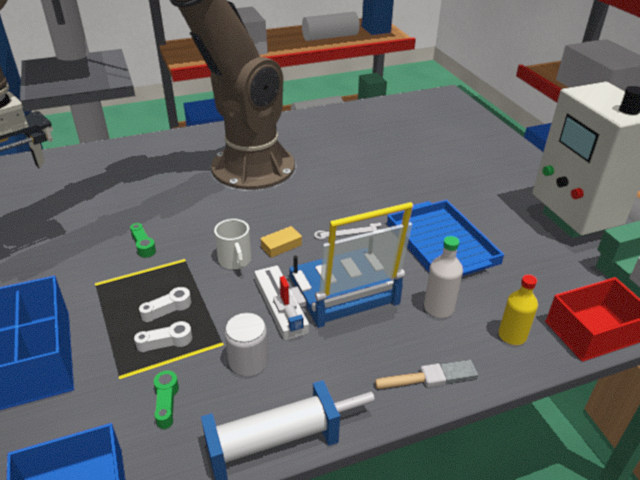

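View pics/wrist0.png

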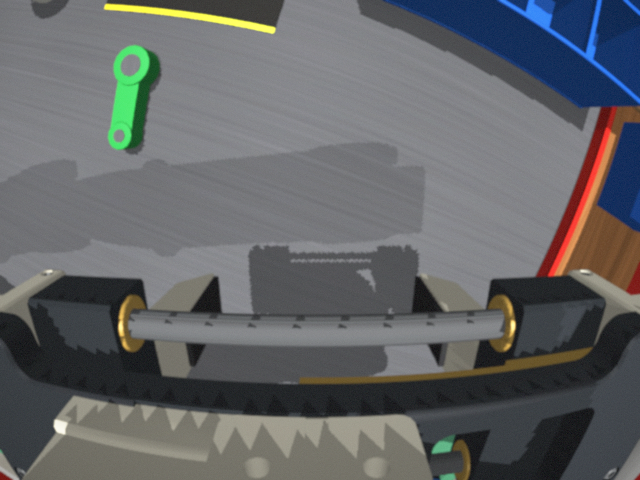

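```bash
cat > h.py <<'E'
import numpy as np, cv2
from rig import ctrl
def ray(n,u,v,m=None):
    m=m or ctrl.camera_model(n); f=240/np.tan(np.radians(m['fovy'])/2)
    dx,dy=u-m['cx'],v-m['cy']
    if n=='wrist':
        r=np.hypot(dx,dy)+1e-9; t=r/f; d=np.array([dx/r*np.sin(t),dy/r*np.sin(t),np.cos(t)])
    else: d=np.array([dx/f,dy/f,1.])
    V=m['view']; R=V[:3,:3]; return -R.T@V[:3,3], R.T@d/np.linalg.norm(d)
def plane(n,u,v,z,m=None):
    c,d=ray(n,u,v,m); return c+d*(z-c[2])/d[2]
def proj(n,P,m=None):
    m=m or ctrl.camera_model(n); f=240/np.tan(np.radians(m['fovy'])/2)
    V=m['view']; p=V[:3,:3]@np.asarray(P)+V[:3,3]
    if n=='wrist':
        r=np.hypot(p[0],p[1])+1e-12;t=np.arctan2(r,p[2])*f; return m['cx']+p[0]/r*t,m['cy']+p[1]/r*t
    return m['cx']+f*p[0]/p[2], m['cy']+f*p[1]/p[2]
def crop(img,name,x0,y0,x1,y1,s):
    cv2.imwrite(f'pics/{name}.png',cv2.resize(img[y0:y1,x0:x1,::-1],None,fx=s,fy=s,interpolation=cv2.INTER_CUBIC))
def st():
    s=ctrl.state(); print('t',round(s['time'],2),'p',s['position'].round(4),'rot',s['tcp_rot'].round(3),'F',s['force'].round(1),'w',round(s['width'],4)); return s
E
python3 - <<'E'
from h import *
im=cv2.imread('pics/top0.png')[:,:,::-1]
crop(im,'fix',240,130,390,250,5)
crop(im,'mat',400,110,520,300,3)
E
```

```text
(no output)
```

View pics/fix.png

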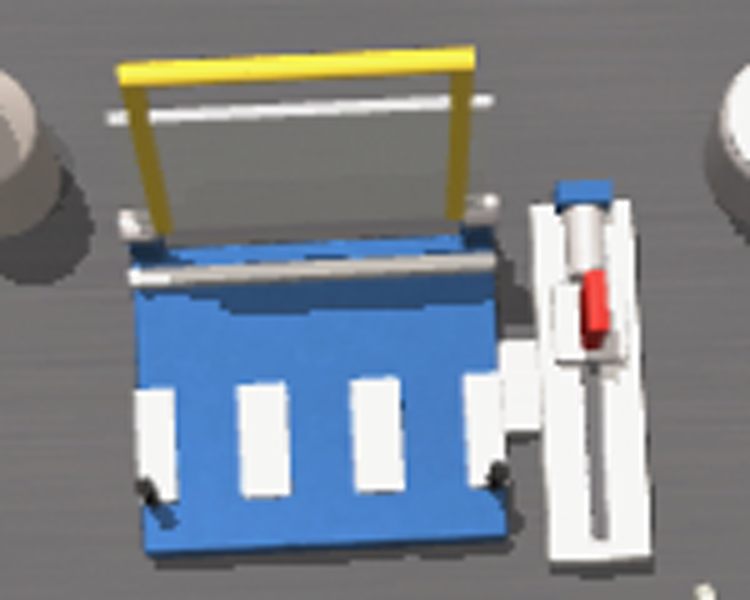

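View pics/mat.png

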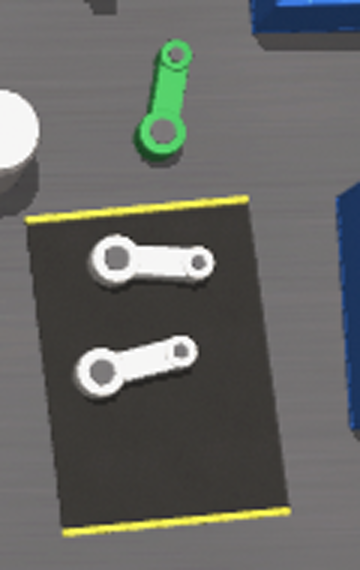

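```bash
cat > meas.py <<'E'
from h import *
def mask(im,kind):
    hsv=cv2.cvtColor(np.ascontiguousarray(im),cv2.COLOR_RGB2HSV)
    if kind=='white': return cv2.inRange(hsv,(0,0,165),(180,50,255))
    if kind=='blue': return cv2.inRange(hsv,(95,110,60),(125,255,255))
    if kind=='red': return cv2.inRange(hsv,(0,150,80),(8,255,255))|cv2.inRange(hsv,(172,150,80),(180,255,255))
    if kind=='yellow': return cv2.inRange(hsv,(22,120,80),(35,255,255))
def blobs(mk,roi,amin=20):
    x0,y0,x1,y1=roi; z=np.zeros_like(mk); z[y0:y1,x0:x1]=mk[y0:y1,x0:x1]
    return [c for c in cv2.findContours(z,cv2.RETR_EXTERNAL,cv2.CHAIN_APPROX_NONE)[0] if cv2.contourArea(c)>amin]
def casting(n,c,m=None,z=0.03):
    P=np.array([plane(n,u,v,z,m)[:2] for u,v in c[:,0].astype(float)])
    # axis from filled contour
    hull=P; r=cv2.minAreaRect((P*1000).astype(np.float32))
    ctr=np.array(r[0])/1000; box=cv2.boxPoints(r)/1000
    e=[box[1]-box[0],box[2]-box[1]]; e=e[0] if np.linalg.norm(e[0])>np.linalg.norm(e[1]) else e[1]
    L=np.linalg.norm(e); a=e/L; q=(P-ctr)@a; nrm=np.array([-a[1],a[0]]); w=(P-ctr)@nrm
    wp=np.ptp(w[q>L*.15]); wn=np.ptp(w[q<-L*.15])
    if wn>wp: a=-a
    # extents: big end far edge at +60, small at -52
    q=(P-ctr)@a; o=ctr+a*((q.max()-60e-3)+(q.min()+52e-3))/2
    nrm=np.array([-a[1],a[0]]);qq=(P-o)@a; ww=(P-o)@nrm
    big=ww[qq>.02]; sm=ww[qq<-.025]
    cb=(big.max()+big.min())/2; cs=(sm.max()+sm.min())/2
    B=o+a*.038+nrm*cb; S=o-a*.037+nrm*cs; d=(B-S)/np.linalg.norm(B-S)
    return dict(o=S+d*.037,yaw=np.arctan2(d[1],d[0]),L=np.ptp(q),wb=np.ptp(big),ws=np.ptp(sm))
E
python3 - <<'E'
from meas import *
im=cv2.imread('pics/top0.png')[:,:,::-1]
w=mask(im,'white')
for c in blobs(w,(415,180,490,285),100): print('cast',cv2.boundingRect(c),casting('top',c))
for c in blobs(w,(262,195,349,235)): 
    M=cv2.moments(c); print('rib',M['m00'],plane('top',M['m10']/M['m00'],M['m01']/M['m00'],.035).round(4))
for c in blobs(mask(im,'red'),(330,160,380,230)):print('red',cv2.boundingRect(c))
b=blobs(mask(im,'blue'),(150,180,235,290),500)
for c in b:
    r=cv2.minAreaRect(c);print('tray',[plane('top',*p,.03).round(3) for p in cv2.boxPoints(r)])
print('bed corners', [plane('top',*p,.03).round(4) for p in [(240+148/5,130+543/5),(240+506/5,130+532/5)]])
for p in [(118,72),(474,54)]: print('bar end @.285',plane('top',240+p[0]/5,130+p[1]/5,.285).round(3))
for nm,u,v,z in [('can',398,150,.1),('mug',382,270,.09)]: print(nm,plane('top',u,v,z).round(3))
E
```

```text
cast (426, 222, 40, 20) {'o': array([ 0.51417535, -0.34372134]), 'yaw': np.float64(1.8079589956887832), 'L': np.float64(0.10887280278847973), 'wb': np.float64(0.04222115976391144), 'ws': np.float64(0.027825922241997522)}
cast (431, 188, 40, 16) {'o': array([ 0.60708963, -0.36245901]), 'yaw': np.float64(1.4940900252881228), 'L': np.float64(0.10774974410763996), 'wb': np.float64(0.04198012170946093), 'ws': np.float64(0.027973382535485196)}
rib 131.0 [0.5575 0.1369 0.035 ]
rib 186.5 [0.5547 0.078  0.035 ]
rib 182.0 [0.5572 0.0161 0.035 ]
rib 268.5 [ 0.5741 -0.0537  0.035 ]
red (356, 184, 6, 16)
tray [array([0.65 , 0.445, 0.03 ]), array([0.656, 0.258, 0.03 ]), array([0.376, 0.245, 0.03 ]), array([0.371, 0.428, 0.03 ])]
bed corners [array([0.5001, 0.1411, 0.03  ]), array([ 0.5021, -0.0544,  0.03  ])]
bar end @.285 [0.692 0.133 0.285]
bar end @.285 [ 0.697 -0.033  0.285]
can [ 0.722 -0.208  0.1  ]
mug [ 0.404 -0.156  0.09 ]
```

```bash
cat >> h.py <<'E'
from scipy.spatial.transform import Rotation as Ro
def yaxis():
    s=ctrl.state(); R=Ro.from_euler('xyz',s['tcp_rot']).as_matrix(); return R,np.arctan2(R[1,1],R[0,1])
def info():
    s=st(); R,a=yaxis(); print('jaw yaw',round(a,4),'toolx',R[:,0].round(3),'j',s['joint_pos'].round(2))
E
python3 - <<'E'
from h import *
info(); c,d=ray('wrist',320,240); print(c,d)
E
```

```text
t 0.15 p [ 0.2175 -0.5855  0.2432] rot [-1.472  1.57   2.026] F [ 0.3 -0.1  0.1] w 0.0916
jaw yaw -1.2151 toolx [-0.001  0.001 -1.   ] j [ 1.11  0.44  0.02  1.57 -0.01  1.13 -0.08]
[ 0.28602429 -0.56102488  0.38322271] [-0.25385003 -0.10317496 -0.96172506]
```

```bash
python3 - <<'E'
from h import *
im=cv2.imread('pics/scene0.png')[:,:,::-1]
crop(im,'grip0',0,60,100,180,5)
E
python3 -m crank '[{"grip":1,"linear":[0.6,0.5,0],"twist":0.059},{"grip":1,"linear":[0.6,0.5,0],"twist":0.059},{"grip":1,"linear":[0.6,0.5,0],"twist":0.059},{"grip":1,"linear":[0.6,0.5,0],"twist":0.059},{"grip":1,"linear":[0.6,0.4,0.2],"twist":0.059},{"grip":1,"linear":[0.6,0.4,0.2],"twist":0.059},{"grip":1,"linear":[0.6,0.4,0.2],"twist":0.059},{"grip":1,"linear":[0.6,0,0.2],"twist":0.059}]'
python3 - <<'E'
from h import *
info(); c,d=ray('wrist',320,240); print(c,d)
m=ctrl.camera_model('wrist'); im=ctrl.get_image('wrist'); cv2.imwrite('pics/w1.png',im[:,:,::-1])
import pickle; pickle.dump((m,im),open('w1.pkl','wb'))
E
```

```text
time: 1.15
position: [0.4595, -0.4192, 0.2815]
tcp_rot: [-1.623, 1.565, -2.907]
force: [-0.3, -0.7, -1.0]
width: 0.0918
t 1.15 p [ 0.4595 -0.4192  0.2815] rot [-1.623  1.565 -2.907] F [-0.3 -0.7 -1. ] w 0.0918
jaw yaw 0.2867 toolx [-0.006 -0.001 -1.   ] j [ 0.9   0.44 -0.37  1.5   0.17  1.24  0.79]
[ 0.44085113 -0.35033938  0.42163727] [ 0.08136687 -0.26092261 -0.96192454]
```

View pics/grip0.png

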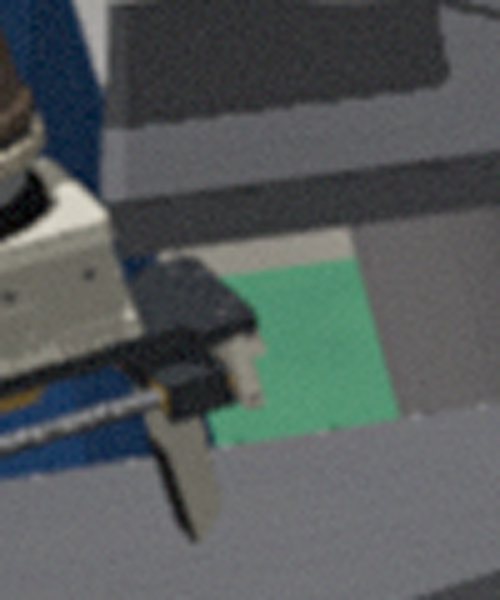

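View pics/w1.png

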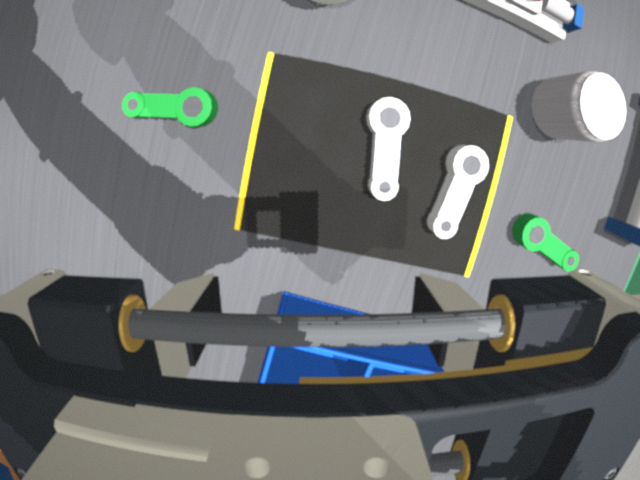

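Run:
```python
from meas import *
import pickle; m,im=pickle.load(open('w1.pkl','rb'))
for c in blobs(mask(im,'white'),(240,70,510,270),300): print('cast',cv2.boundingRect(c),casting('wrist',c,m))
```

```text
cast (347, 257, 63, 13) {'o': array([ 0.54976415, -0.4648899 ]), 'yaw': np.float64(-2.9258476626320813), 'L': np.float64(0.0715314879073114), 'wb': np.float64(0.014355258703280591), 'ws': np.float64(0.004880856534596212)}
cast (240, 248, 70, 22) {'o': array([ 0.43566831, -0.4948558 ]), 'yaw': np.float64(-2.941112207698561), 'L': np.float64(0.07882503753200572), 'wb': np.float64(0.02385654867344495), 'ws': np.float64(0.009570243067942606)}
cast (473, 148, 37, 122) {'o': array([ 0.66641663, -0.3590635 ]), 'yaw': np.float64(-1.2769658770358836), 'L': np.float64(0.14841274167832455), 'wb': np.float64(0.04827787982117455), 'ws': np.float64(0.012996940384791383)}
cast (433, 145, 57, 95) {'o': array([ 0.60718537, -0.36369659]), 'yaw': np.float64(1.495571400566427), 'L': np.float64(0.1120752204643698), 'wb': np.float64(0.04523749973669823), 'ws': np.float64(0.032117144924043606)}
cast (369, 97, 42, 104) {'o': array([ 0.51460266, -0.34428956]), 'yaw': np.float64(1.798877114795771), 'L': np.float64(0.11079772077574507), 'wb': np.float64(0.04413978149677773), 'ws': np.float64(0.03073977008860507)}
cast (377, 70, 92, 28) {'o': array([ 0.52593458, -0.25501124]), 'yaw': np.float64(0.22316278756137434), 'L': np.float64(0.10295879640892598), 'wb': np.float64(0.030715885748391), 'ws': np.float64(0.008263108717760407)}
```

```bash
python3 -m crank '[{"grip":0.2,"linear":[0.5,0.7,-0.8],"twist":-0.0185},{"grip":0.2,"linear":[0.5,0.7,-0.9],"twist":0},{"grip":0.2,"linear":[0.1,0.1,-0.9],"twist":0},{"grip":0.2,"linear":[0,0,-0.5],"twist":0},{"grip":0.2,"linear":[0,0,0],"twist":0}]'
python3 - <<'E'
from h import *
info()
E
```

```text
time: 1.82
position: [0.5204, -0.3416, 0.1229]
tcp_rot: [-0.531, 1.568, -1.865]
force: [0.3, 0.1, 0.7]
width: 0.0558
t 1.82 p [ 0.5204 -0.3416  0.1229] rot [-0.531  1.568 -1.865] F [0.3 0.1 0.7] w 0.0558
jaw yaw 0.2361 toolx [-0.001 -0.002 -1.   ] j [ 0.73  0.58 -0.35  1.69  0.24  0.92  0.52]
```

```bash
python3 -m crank '[{"grip":0.2,"linear":[-0.12,-0.05,-0.5],"twist":-0.002},{"grip":0.2,"linear":[0,0,-0.5],"twist":0},{"grip":0.2,"linear":[0,0,-0.5],"twist":0},{"grip":0.2,"linear":[0,0,-0.3],"twist":0},{"grip":0.2,"linear":[0,0,0],"twist":0}]'
python3 - <<'E'
from meas import *
info()
im=ctrl.get_image('top'); crop(im,'t2',400,150,520,300,4)
E
```

```text
time: 2.45
position: [0.5166, -0.3483, 0.0367]
tcp_rot: [0.435, 1.561, -0.911]
force: [0.2, -0.0, -1.0]
width: 0.0547
t 2.45 p [ 0.5166 -0.3483  0.0367] rot [ 0.435  1.561 -0.911] F [ 0.2 -0.  -1. ] w 0.0547
jaw yaw 0.2245 toolx [ 0.006 -0.008 -1.   ] j [ 0.72  0.68 -0.31  1.76  0.3   0.74  0.47]
```

View pics/t2.png

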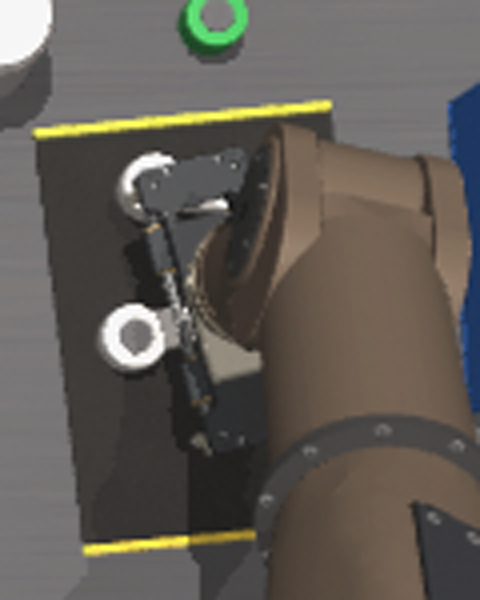

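```bash
python3 -m crank '[{"grip":0.2,"linear":[-0.04,0.08,-0.23],"twist":0},{"grip":0.2,"linear":[0,0,0],"twist":0},{"grip":-1,"linear":[0,0,0],"twist":0},{"grip":-1,"linear":[0,0,0],"twist":0},{"grip":-1,"linear":[0,0,0],"twist":0},{"grip":-1,"linear":[0,0,0],"twist":0}]' 35
python3 - <<'E'
from meas import *
info()
E
```

```text
time: 3.25
position: [0.5162, -0.3451, 0.028]
tcp_rot: [0.546, 1.557, -0.8]
force: [-0.2, -0.1, -0.6]
width: 0.0257
t 3.25 p [ 0.5162 -0.3451  0.028 ] rot [ 0.546  1.557 -0.8  ] F [-0.2 -0.1 -0.6] w 0.0257
jaw yaw 0.2243 toolx [ 0.01 -0.01 -1.  ] j [ 0.71  0.69 -0.31  1.77  0.3   0.72  0.46]
```

```bash
python3 -m crank '[{"grip":-1,"linear":[0,0,0.6],"twist":0},{"grip":-1,"linear":[0,0,1],"twist":0},{"grip":-1,"linear":[0,0,1],"twist":0},{"grip":-1,"linear":[0,0.3,1],"twist":0},{"grip":-1,"linear":[0,0.8,1],"twist":0},{"grip":-1,"linear":[0.1,1,0.8],"twist":0},{"grip":-1,"linear":[0.1,1,0.2],"twist":0},{"grip":-1,"linear":[0.1,1,0],"twist":0},{"grip":-1,"linear":[0.1,1,0],"twist":0},{"grip":-1,"linear":[0,0.8,0],"twist":0},{"grip":-1,"linear":[0,0,0],"twist":0},{"grip":-1,"linear":[0,0,0],"twist":0}]'
python3 - <<'E'
from meas import *
info()
m=ctrl.camera_model('wrist'); im=ctrl.get_image('wrist'); cv2.imwrite('pics/w2.png',im[:,:,::-1])
import pickle; pickle.dump((m,im),open('w2.pkl','wb'))
E
```

```text
time: 4.75
position: [0.5302, -0.0421, 0.3113]
tcp_rot: [0.44, 1.562, -0.908]
force: [0.3, -0.5, -2.4]
width: 0.0258
t 4.75 p [ 0.5302 -0.0421  0.3113] rot [ 0.44   1.562 -0.908] F [ 0.3 -0.5 -2.4] w 0.0258
jaw yaw 0.2229 toolx [ 0.005 -0.007 -1.   ] j [ 0.38  0.28 -0.51  1.67  0.15  1.23  0.05]
```

View pics/w2.png

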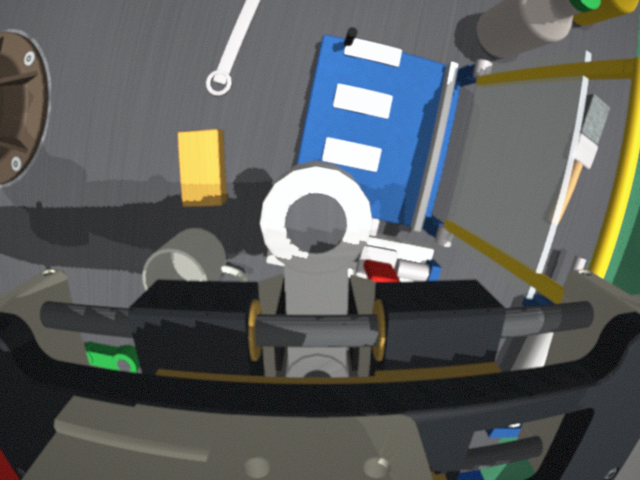

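Run:
```python
from meas import *
import pickle; m,im=pickle.load(open('w2.pkl','rb'))
C=[]
for c in blobs(mask(im,'white'),(315,36,405,175),150):
    if cv2.contourArea(c)>6000: continue
    P=np.array([plane('wrist',*p,.035,m)[:2] for p in c[:,0].astype(float)])
    r=cv2.minAreaRect((P*1000).astype(np.float32)); print(np.round(r[0],1),np.round(r[1],1),r[2])
    C.append(np.array(r[0]))
from itertools import combinations
b=cv2.Canny(np.ascontiguousarray(im[:,:,::-1]),50,150)
# bed front edge points: transition along rows
mb=mask(im,'blue')
pts=[]
for v in range(48,160,6):
    u=np.where(mb[v,290:340])[0]
    if len(u): pts.append(plane('wrist',290+u[0]-.5,v,.03,m)[:2])
pts=np.array(pts); k=np.polyfit(pts[:,1],pts[:,0],1); print('front edge x=k y + c',k, 'at y=.048',np.polyval(k,.048), np.abs(np.polyval(k,pts[:,1])-pts[:,0]).max())
# left edge
pts=[]
for u in range(332,345,4):
    v=np.where(mb[20:80,u])[0]; pts.append(plane('wrist',u,20+v[0]-.5,.03,m)[:2])
print(np.array(pts).round(4))
```

```text
[558.9  15.9] [63.  27.1] 1.9675774574279785
[557.2  77.7] [62.9 27.2] 1.369110345840454
[555.8 136.9] [62.7 22.2] 1.683027982711792
front edge x=k y + c [-0.02660014  0.50044076] at y=.048 0.4991639519490703 0.0004675101107362023
[[0.5077 0.1445]
 [0.5123 0.1444]
 [0.5169 0.1443]
 [0.5213 0.1454]]
```

```bash
python3 -m crank '[{"grip":-1,"linear":[0,0.3,0],"twist":-0.057},{"grip":-1,"linear":[0,0.3,0],"twist":-0.057},{"grip":-1,"linear":[0,0.3,0],"twist":-0.057},{"grip":-1,"linear":[0,0.3,0],"twist":-0.057},{"grip":-1,"linear":[0,0.3,0],"twist":-0.057},{"grip":-1,"linear":[0,0.3,0],"twist":-0.057},{"grip":-1,"linear":[0,0.3,0],"twist":-0.057},{"grip":-1,"linear":[0.2,0.3,0],"twist":-0.057},{"grip":-1,"linear":[0.2,0.3,0],"twist":-0.057},{"grip":-1,"linear":[0.2,0.3,0],"twist":-0.057},{"grip":-1,"linear":[0,0,0],"twist":0}]'
python3 - <<'E'
from meas import *
info()
m=ctrl.camera_model('wrist'); im=ctrl.get_image('wrist'); cv2.imwrite('pics/w3.png',im[:,:,::-1])
c,d=ray('wrist',320,240); print(c)
E
```

```text
time: 6.18
position: [0.5621, 0.0947, 0.3082]
tcp_rot: [0.286, 1.556, -2.937]
force: [0.3, 0.3, -2.6]
width: 0.0257
t 6.17 p [0.5621 0.0947 0.3082] rot [ 0.286  1.556 -2.937] F [ 0.3  0.3 -2.6] w 0.0257
jaw yaw -1.6513 toolx [-0.014 -0.003 -1.   ] j [-0.07  0.33 -0.25  1.58  0.08  1.26 -1.99]
[0.63654982 0.08812863 0.44728351]
```

View pics/w3.png

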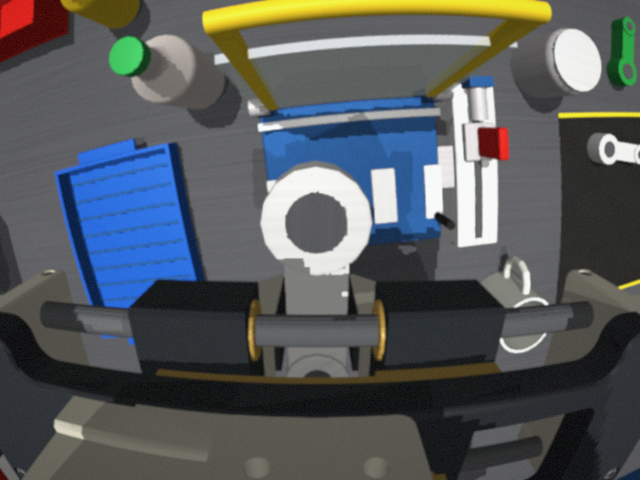

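```bash
python3 -m crank '[{"grip":-1,"linear":[0.27,0.3,0],"twist":0.033},{"grip":-1,"linear":[0,0,0],"twist":0},{"grip":-1,"linear":[0,0,-0.6],"twist":0},{"grip":-1,"linear":[0,0,-0.7],"twist":0},{"grip":-1,"linear":[0,0,-0.7],"twist":0},{"grip":-1,"linear":[0,0,-0.6],"twist":0},{"grip":-1,"linear":[0,0,-0.3],"twist":0},{"grip":-1,"linear":[0,0,0],"twist":0}]'
python3 - <<'E'
from meas import *
info()
m=ctrl.camera_model('wrist'); im=ctrl.get_image('wrist'); cv2.imwrite('pics/w4.png',im[:,:,::-1])
E
```

```text
time: 7.22
position: [0.574, 0.0952, 0.1606]
tcp_rot: [0.664, 1.554, -2.451]
force: [0.2, -0.4, -2.4]
width: 0.0258
t 7.22 p [0.574  0.0952 0.1606] rot [ 0.664  1.554 -2.451] F [ 0.2 -0.4 -2.4] w 0.0258
jaw yaw -1.544 toolx [-0.013 -0.011 -1.   ] j [-0.08  0.47 -0.26  1.75  0.15  0.95 -1.94]
```

View pics/w4.png

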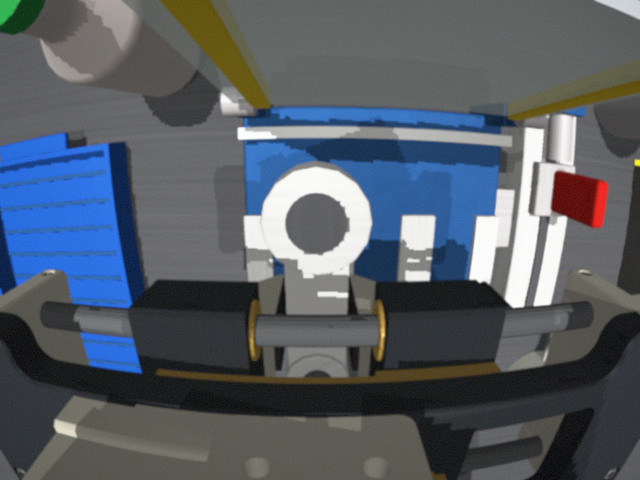

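```bash
python3 -m crank '[{"grip":-1,"linear":[0.04,0.3,0],"twist":0},{"grip":-1,"linear":[0,0,-0.3],"twist":0},{"grip":-1,"linear":[0,0,-0.4],"twist":0},{"grip":-1,"linear":[0,0,-0.4],"twist":0},{"grip":-1,"linear":[0,0,-0.1],"twist":0},{"grip":-1,"linear":[0,0,0],"twist":0}]'
python3 - <<'E'
from meas import *
info()
E
```

```text
time: 8.02
position: [0.5789, 0.1139, 0.102]
tcp_rot: [0.997, 1.561, -2.116]
force: [0.7, 0.2, -2.3]
width: 0.0257
t 8.03 p [0.5789 0.1139 0.102 ] rot [ 0.997  1.561 -2.116] F [ 0.7  0.2 -2.3] w 0.0257
jaw yaw -1.5414 toolx [-0.005 -0.009 -1.   ] j [-0.11  0.55 -0.25  1.79  0.18  0.83 -1.99]
```

```bash
python3 -m crank '[{"grip":-1,"linear":[-0.06,-0.09,0],"twist":0},{"grip":-1,"linear":[0,0,-0.3],"twist":0},{"grip":-1,"linear":[0,0,-0.25],"twist":0},{"grip":-1,"linear":[0,0,-0.05],"twist":0},{"grip":-1,"linear":[0,0,0],"twist":0}]'
python3 - <<'E'
from meas import *
info()
m=ctrl.camera_model('wrist'); im=ctrl.get_image('wrist'); cv2.imwrite('pics/w5.png',im[:,:,::-1])
E
```

```text
time: 8.65
position: [0.5764, 0.109, 0.071]
tcp_rot: [1.159, 1.562, -1.954]
force: [1.2, -0.8, -2.9]
width: 0.0257
t 8.65 p [0.5764 0.109  0.071 ] rot [ 1.159  1.562 -1.954] F [ 1.2 -0.8 -2.9] w 0.0257
jaw yaw -1.5418 toolx [-0.003 -0.008 -1.   ] j [-0.11  0.58 -0.24  1.83  0.2   0.76 -2.  ]
```

View pics/w5.png

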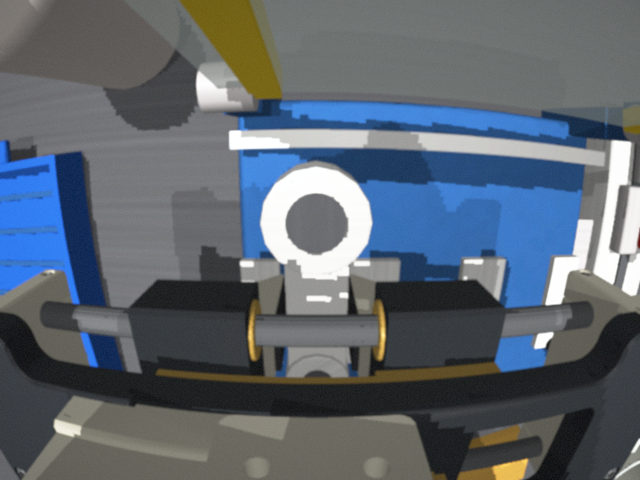

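```bash
python3 -m crank '[{"grip":-1,"linear":[0,0,-0.24],"twist":0},{"grip":-1,"linear":[0,0,-0.05],"twist":0},{"grip":-1,"linear":[0,0,0],"twist":0}]'
python3 - <<'E'
from meas import *
info()
E
```

```text
time: 9.07
position: [0.5769, 0.1092, 0.0579]
tcp_rot: [1.372, 1.562, -1.741]
force: [0.3, -0.9, -0.3]
width: 0.0256
t 9.07 p [0.5769 0.1092 0.0579] rot [ 1.372  1.562 -1.741] F [ 0.3 -0.9 -0.3] w 0.0256
jaw yaw -1.5415 toolx [-0.001 -0.008 -1.   ] j [-0.12  0.6  -0.23  1.83  0.21  0.73 -2.01]
```

```bash
python3 -m crank '[{"grip":-0.1,"linear":[0,0,0],"twist":0},{"grip":-0.1,"linear":[0,0,0],"twist":0},{"grip":-0.1,"linear":[0,0,0.5],"twist":0},{"grip":-0.1,"linear":[0,0,0.8],"twist":0},{"grip":-0.1,"linear":[0,0,1],"twist":0},{"grip":-0.1,"linear":[0,0,1],"twist":0},{"grip":-0.1,"linear":[0,0,1],"twist":0},{"grip":-0.1,"linear":[0,0,1],"twist":0},{"grip":-0.1,"linear":[0,0,0],"twist":0}]'
python3 - <<'E'
from meas import *
info()
m=ctrl.camera_model('wrist'); im=ctrl.get_image('wrist'); cv2.imwrite('pics/w6.png',im[:,:,::-1])
E
```

```text
time: 10.2
position: [0.5759, 0.1092, 0.3299]
tcp_rot: [1.396, 1.563, -1.716]
force: [-0.0, 0.4, -0.7]
width: 0.0414
t 10.2 p [0.5759 0.1092 0.3299] rot [ 1.396  1.563 -1.716] F [-0.   0.4 -0.7] w 0.0414
jaw yaw -1.5412 toolx [-0.001 -0.008 -1.   ] j [-0.08  0.34 -0.28  1.52  0.1   1.31 -1.91]
```

View pics/w6.png

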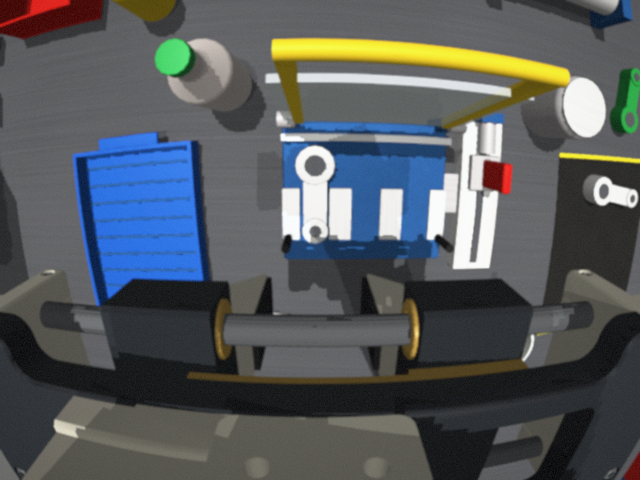

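```bash
python3 -m crank '[{"grip":0.2,"linear":[0,-0.9,0],"twist":0.045},{"grip":0.2,"linear":[0,-0.95,0],"twist":0.045},{"grip":0.2,"linear":[0,-0.95,0],"twist":0.045},{"grip":0.2,"linear":[0,-0.95,0],"twist":0.045},{"grip":0.2,"linear":[0,-0.95,0],"twist":0.045},{"grip":0.2,"linear":[0,-0.95,0],"twist":0.045},{"grip":0.2,"linear":[0,-0.95,0],"twist":0.045},{"grip":0.2,"linear":[0,-0.95,-0.2],"twist":0.045},{"grip":0.2,"linear":[0,-0.95,-0.2],"twist":0.045},{"grip":0.2,"linear":[0,-0.9,-0.2],"twist":0.045},{"grip":0.2,"linear":[0,-0.5,-0.2],"twist":0},{"grip":0.2,"linear":[0,0,0],"twist":0}]'
python3 - <<'E'
from meas import *
info()
m=ctrl.camera_model('wrist'); im=ctrl.get_image('wrist'); cv2.imwrite('pics/w7.png',im[:,:,::-1])
for c in blobs(mask(im,'white'),(100,40,560,270),1000): print('cast',cv2.boundingRect(c),casting('wrist',c,m))
E
```

```text
time: 11.75
position: [0.5649, -0.4, 0.2643]
tcp_rot: [-0.958, 1.552, -2.604]
force: [-0.0, 0.7, -0.4]
width: 0.055
t 11.75 p [ 0.5649 -0.4     0.2643] rot [-0.958  1.552 -2.604] F [-0.   0.7 -0.4] w 0.055
jaw yaw -0.0755 toolx [-0.016 -0.01  -1.   ] j [ 0.74  0.57 -0.36  1.32  0.22  1.3   0.3 ]
cast (426, 192, 110, 78) {'o': array([ 0.74872899, -0.44270153]), 'yaw': np.float64(3.0426499234142836), 'L': np.float64(0.13685317432220145), 'wb': np.float64(0.0862268307223511), 'ws': np.float64(0.085527089198165)}
cast (337, 107, 46, 110) {'o': array([ 0.60820624, -0.3632771 ]), 'yaw': np.float64(1.4979028383978161), 'L': np.float64(0.1114113054060895), 'wb': np.float64(0.045000861567972436), 'ws': np.float64(0.030615079005878402)}Traceback (most recent call last):
  File "<stdin>", line 4, in <module>
  File "meas.py", line 24, in casting
    cb=(big.max()+big.min())/2; cs=(sm.max()+sm.min())/2
                                    ~~~~~~^^
    return umr_maximum(a, axis, None, out, keepdims, initial, where)
ValueError: zero-size array to reduction operation maximum which has no identity
```

View pics/w7.png

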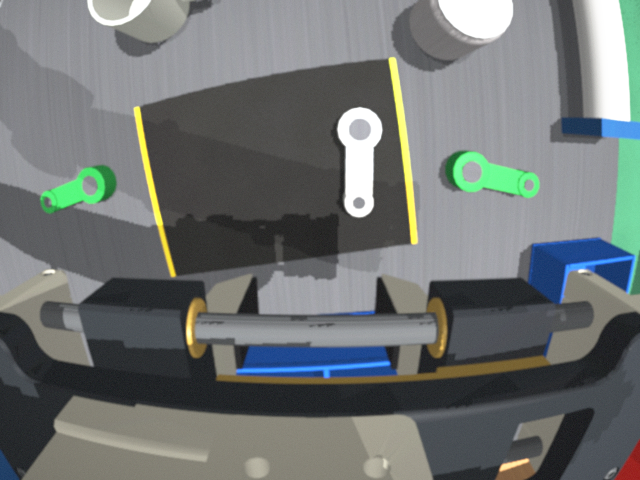

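```bash
python3 -m crank '[{"grip":0.2,"linear":[0.86,0.74,0],"twist":0},{"grip":0.2,"linear":[0,0,-0.6],"twist":0},{"grip":0.2,"linear":[0,0,-0.8],"twist":0},{"grip":0.2,"linear":[0,0,-0.8],"twist":0},{"grip":0.2,"linear":[0,0,-0.7],"twist":0},{"grip":0.2,"linear":[0,0,-0.3],"twist":0},{"grip":0.2,"linear":[0,0,0],"twist":0}]'
python3 - <<'E'
from meas import *
info()
E
```

```text
time: 12.68
position: [0.6135, -0.3465, 0.1026]
tcp_rot: [-1.137, 1.559, -2.77]
force: [-0.6, 0.5, 0.2]
width: 0.055
t 12.68 p [ 0.6135 -0.3465  0.1026] rot [-1.137  1.559 -2.77 ] F [-0.6  0.5  0.2] w 0.055
jaw yaw -0.0619 toolx [-0.011 -0.004 -1.   ] j [ 0.64  0.72 -0.35  1.47  0.28  1.01  0.16]
```

```bash
python3 -m crank '[{"grip":0.2,"linear":[-0.12,-0.34,0],"twist":-0.004},{"grip":0.2,"linear":[0,0,-0.4],"twist":0},{"grip":0.2,"linear":[0,0,-0.5],"twist":0},{"grip":0.2,"linear":[0,0,-0.4],"twist":0},{"grip":0.2,"linear":[0,0,-0.1],"twist":0},{"grip":0.2,"linear":[0,0,0],"twist":0}]'
python3 - <<'E'
from meas import *
info()
E
```

```text
time: 13.42
position: [0.6089, -0.3669, 0.0331]
tcp_rot: [-0.479, 1.562, -2.128]
force: [0.1, -0.4, 0.6]
width: 0.0548
t 13.43 p [ 0.6089 -0.3669  0.0331] rot [-0.479  1.562 -2.128] F [ 0.1 -0.4  0.6] w 0.0548
jaw yaw -0.0778 toolx [-0.005 -0.008 -1.   ] j [ 0.66  0.8  -0.32  1.5   0.31  0.89  0.15]
```

```bash
python3 -m crank '[{"grip":0.2,"linear":[-0.02,0.07,-0.15],"twist":0},{"grip":0.2,"linear":[0,0,0],"twist":0},{"grip":-1,"linear":[0,0,0],"twist":0},{"grip":-1,"linear":[0,0,0],"twist":0},{"grip":-1,"linear":[0,0,0],"twist":0},{"grip":-1,"linear":[0,0,0],"twist":0}]' 35
python3 - <<'E'
from meas import *
info()
E
```

```text
time: 14.18
position: [0.6089, -0.3634, 0.0274]
tcp_rot: [-0.17, 1.562, -1.819]
force: [-2.2, -0.0, -0.1]
width: 0.0254
t 14.18 p [ 0.6089 -0.3634  0.0274] rot [-0.17   1.562 -1.819] F [-2.2 -0.  -0.1] w 0.0254
jaw yaw -0.0776 toolx [-0.002 -0.009 -1.   ] j [ 0.65  0.8  -0.32  1.52  0.31  0.87  0.14]
```

```bash
python3 -m crank '[{"grip":-1,"linear":[0,0,0.6],"twist":0},{"grip":-1,"linear":[0,0,1],"twist":0},{"grip":-1,"linear":[0,0,1],"twist":0},{"grip":-1,"linear":[0,0,1],"twist":0},{"grip":-1,"linear":[0,0,1],"twist":0},{"grip":-1,"linear":[0,0,1],"twist":0},{"grip":-1,"linear":[0,0,0],"twist":0}]'
python3 -m crank '[{"grip":-1,"linear":[-0.1,0.7,0],"twist":-0.045},{"grip":-1,"linear":[-0.1,0.9,0],"twist":-0.045},{"grip":-1,"linear":[-0.1,0.9,0],"twist":-0.045},{"grip":-1,"linear":[-0.1,0.9,0],"twist":-0.045},{"grip":-1,"linear":[-0.1,0.9,0],"twist":-0.045},{"grip":-1,"linear":[0,0.9,0],"twist":-0.045},{"grip":-1,"linear":[0,0.9,0],"twist":-0.045},{"grip":-1,"linear":[0,0.9,0],"twist":-0.045},{"grip":-1,"linear":[0,0.7,0],"twist":-0.045},{"grip":-1,"linear":[0,0.2,0],"twist":-0.045},{"grip":-1,"linear":[0,0,0],"twist":0}]'
python3 - <<'E'
from meas import *
info()
E
```

```text
time: 15.05
position: [0.6043, -0.3615, 0.3109]
tcp_rot: [-1.08, 1.56, -2.728]
force: [-0.2, -0.8, -3.5]
width: 0.026
time: 16.42
position: [0.5663, 0.0449, 0.2904]
tcp_rot: [-0.809, 1.533, 2.366]
force: [0.0, 0.1, -3.6]
width: 0.026
t 16.43 p [0.5663 0.0449 0.2904] rot [-0.809  1.533  2.366] F [ 0.   0.1 -3.6] w 0.026
jaw yaw -1.5375 toolx [-0.027  0.026 -0.999] j [ 0.01  0.34 -0.23  1.61  0.05  1.22 -1.76]
```

```bash
python3 -m crank '[{"grip":-1,"linear":[0.25,0.05,0],"twist":-0.002},{"grip":-1,"linear":[0,0,0],"twist":0},{"grip":-1,"linear":[0,0,-0.6],"twist":0},{"grip":-1,"linear":[0,0,-0.7],"twist":0},{"grip":-1,"linear":[0,0,-0.7],"twist":0},{"grip":-1,"linear":[0,0,-0.6],"twist":0},{"grip":-1,"linear":[0,0,-0.3],"twist":0},{"grip":-1,"linear":[0,0,0],"twist":0}]'
python3 - <<'E'
from meas import *
info()
E
```

```text
time: 17.42
position: [0.5813, 0.04, 0.1399]
tcp_rot: [-0.772, 1.535, 2.399]
force: [-0.8, -0.2, -3.2]
width: 0.0255
t 17.43 p [0.5813 0.04   0.1399] rot [-0.772  1.535  2.399] F [-0.8 -0.2 -3.2] w 0.0255
jaw yaw -1.5414 toolx [-0.026  0.024 -0.999] j [ 0.01  0.5  -0.22  1.76  0.09  0.91 -1.78]
```

```bash
python3 -m crank '[{"grip":-1,"linear":[-0.05,0.15,0],"twist":0},{"grip":-1,"linear":[0,0,-0.4],"twist":0},{"grip":-1,"linear":[0,0,-0.5],"twist":0},{"grip":-1,"linear":[0,0,-0.4],"twist":0},{"grip":-1,"linear":[0,0,-0.1],"twist":0},{"grip":-1,"linear":[0,0,0],"twist":0}]'
python3 - <<'E'
from meas import *
info()
E
```

```text
time: 18.18
position: [0.5841, 0.0517, 0.0767]
tcp_rot: [-1.176, 1.541, 1.998]
force: [-0.0, -0.5, -4.2]
width: 0.0261
t 18.18 p [0.5841 0.0517 0.0767] rot [-1.176  1.541  1.998] F [-0.  -0.5 -4.2] w 0.0261
jaw yaw -1.5389 toolx [-0.012  0.027 -1.   ] j [-0.02  0.57 -0.21  1.82  0.12  0.77 -1.82]
```

```bash
python3 -m crank '[{"grip":-1,"linear":[-0.1,-0.1,0],"twist":0},{"grip":-1,"linear":[0,0,0],"twist":0}]'
python3 - <<'E'
from meas import *
info()
m=ctrl.camera_model('wrist'); im=ctrl.get_image('wrist'); cv2.imwrite('pics/w8.png',im[:,:,::-1])
E
```

```text
time: 18.42
position: [0.5798, 0.0466, 0.0786]
tcp_rot: [-1.263, 1.542, 1.911]
force: [0.5, 0.2, -4.6]
width: 0.0255
t 18.43 p [0.5798 0.0466 0.0786] rot [-1.263  1.542  1.911] F [ 0.5  0.2 -4.6] w 0.0255
jaw yaw -1.5387 toolx [-0.01   0.028 -1.   ] j [-0.01  0.56 -0.21  1.83  0.12  0.76 -1.81]
```

View pics/w8.png

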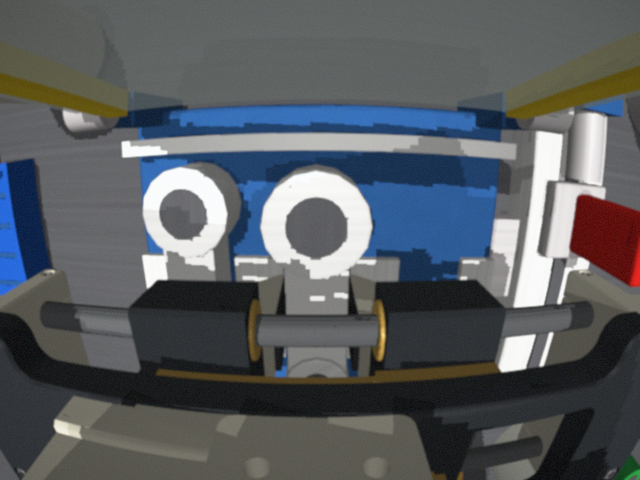

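Aligned above the middle nest; lower and release.

```bash
python3 -m crank '[{"grip":-1,"linear":[-0.01,0.02,-0.25],"twist":0},{"grip":-1,"linear":[0,0,-0.2],"twist":0},{"grip":-1,"linear":[0,0,-0.06],"twist":0},{"grip":-1,"linear":[0,0,0],"twist":0}]'
python3 - <<'E'
from meas import *
info()
E
```

```text
time: 18.98
position: [0.5812, 0.0488, 0.0562]
tcp_rot: [-1.437, 1.542, 1.737]
force: [-0.1, 0.4, -3.5]
width: 0.0257
t 18.98 p [0.5812 0.0488 0.0562] rot [-1.437  1.542  1.737] F [-0.1  0.4 -3.5] w 0.0257
jaw yaw -1.5377 toolx [-0.005  0.028 -1.   ] j [-0.02  0.59 -0.2   1.85  0.13  0.71 -1.82]
```

```bash
python3 -m crank '[{"grip":-0.15,"linear":[0,0,0],"twist":0},{"grip":-0.15,"linear":[0,0,0],"twist":0},{"grip":-0.15,"linear":[0,0,0.4],"twist":0},{"grip":-0.15,"linear":[0,0,0.8],"twist":0},{"grip":-0.15,"linear":[0,0,1],"twist":0},{"grip":-0.15,"linear":[0,0,1],"twist":0},{"grip":-0.15,"linear":[0,0,1],"twist":0},{"grip":-0.15,"linear":[0,0,1],"twist":0},{"grip":-0.15,"linear":[0,0,1],"twist":0},{"grip":-0.15,"linear":[0,0,0],"twist":0}]'
python3 - <<'E'
from meas import *
info()
m=ctrl.camera_model('wrist'); im=ctrl.get_image('wrist'); cv2.imwrite('pics/w9.png',im[:,:,::-1])
import pickle; pickle.dump((m,im),open('w9.pkl','wb'))
E
```

```text
time: 20.23
position: [0.5797, 0.0493, 0.372]
tcp_rot: [-1.343, 1.541, 1.833]
force: [0.3, 0.3, -0.2]
width: 0.039
t 20.23 p [0.5797 0.0493 0.372 ] rot [-1.343  1.541  1.833] F [ 0.3  0.3 -0.2] w 0.039
jaw yaw -1.537 toolx [-0.008  0.029 -1.   ] j [ 0.01  0.31 -0.23  1.45  0.04  1.39 -1.75]
```

View pics/w9.png

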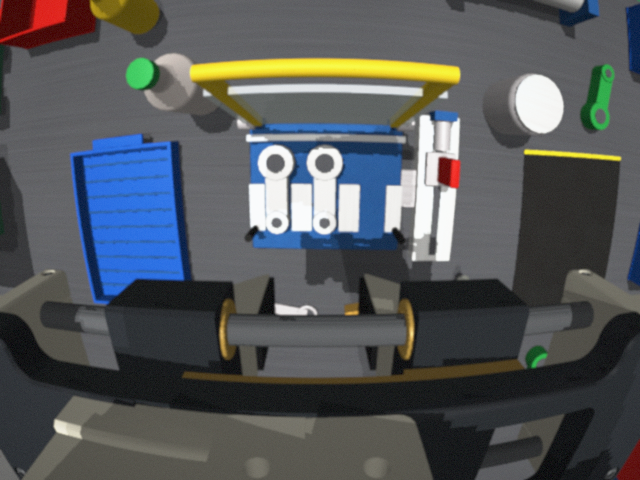

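Run:
```python
from meas import *
import pickle; from scipy.optimize import brentq
m,im=pickle.load(open('w9.pkl','rb'))
t=ctrl.get_image('top'); mt=ctrl.camera_model('top')
th=.027; H=np.array([.669,.0498,.085]); X=np.array([np.cos(th),np.sin(th),0])
bar=lambda q:H-X*.2*np.cos(q)+np.array([0,0,.2*np.sin(q)])
for n,mm,I in(('wrist',m,im),('top',mt,t)):
    u=round(proj(n,bar(1.7),mm)[0]); r=np.where(mask(I,'yellow')[:,u])[0]; r=r[r<200]; v=r.mean(); print(n,u,r)
    q=brentq(lambda q:proj(n,bar(q),mm)[1]-v,1.2,2.1); print(q,bar(q).round(4))
```

```text
wrist 325 [58 59 60 61 62 63 64 65 66 67 68 69 70 71 72 73 74 75 76]
1.7033582090326291 [0.6954 0.0505 0.2832]
top 299 []<stdin>:8: RuntimeWarning: Mean of empty slice.
  ret = ret.dtype.type(ret / rcount)
Traceback (most recent call last):
ValueError: The function value at x=1.2 is NaN; solver cannot continue.
```

```bash
python3 -m crank '[{"grip":0.3,"linear":[0,0,0.2],"twist":0.048},{"grip":0.3,"linear":[0.2,0,0],"twist":0.048},{"grip":0.3,"linear":[0.3,0,0],"twist":0.048},{"grip":0.3,"linear":[0.3,0,0],"twist":0.048},{"grip":0.3,"linear":[0.3,0,0],"twist":0.048},{"grip":0.3,"linear":[0.3,0,0],"twist":0.048},{"grip":0.3,"linear":[0.3,0,0],"twist":0.048},{"grip":0.3,"linear":[0.3,0,0],"twist":0.048},{"grip":0.3,"linear":[0.2,0,0],"twist":0.048},{"grip":0.3,"linear":[0,0,0],"twist":0.048},{"grip":0.3,"linear":[0,0,0],"twist":0}]'
python3 - <<'E'
from meas import *
info()
E
```

```text
time: 21.7
position: [0.6864, 0.0477, 0.3528]
tcp_rot: [-1.01, 1.508, -2.559]
force: [-0.7, 0.5, 0.1]
width: 0.0598
t 21.7 p [0.6864 0.0477 0.3528] rot [-1.01   1.508 -2.559] F [-0.7  0.5  0.1] w 0.0598
jaw yaw 0.0207 toolx [-0.052 -0.035 -0.998] j [ 0.1   0.57 -0.48  1.13  0.27  1.56 -0.32]
```

```bash
python3 -m crank '[{"grip":0.3,"linear":[0.18,0.05,0],"twist":0.002},{"grip":0.3,"linear":[0,0,-0.3],"twist":0},{"grip":0.3,"linear":[0,0,-0.2],"twist":0},{"grip":0.3,"linear":[0,0,0],"twist":0}]'
python3 - <<'E'
from meas import *
info()
m=ctrl.camera_model('wrist'); im=ctrl.get_image('wrist'); cv2.imwrite('pics/w10.png',im[:,:,::-1])
crop(ctrl.get_image('scene'),'s10',230,100,480,330,3)
E
```

```text
time: 22.2
position: [0.6953, 0.0501, 0.3233]
tcp_rot: [-1.028, 1.504, -2.577]
force: [0.2, -1.0, 0.0]
width: 0.0597
t 22.2 p [0.6953 0.0501 0.3233] rot [-1.028  1.504 -2.577] F [ 0.2 -1.   0. ] w 0.0597
jaw yaw 0.0202 toolx [-0.056 -0.036 -0.998] j [ 0.09  0.6  -0.48  1.15  0.28  1.51 -0.33]
```

View pics/w10.png

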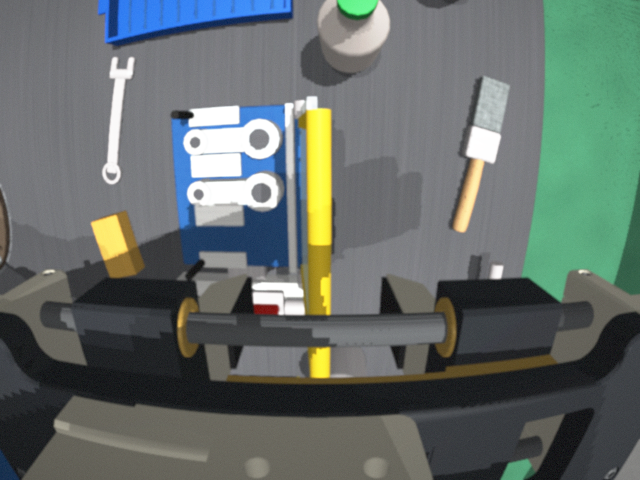

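View pics/s10.png

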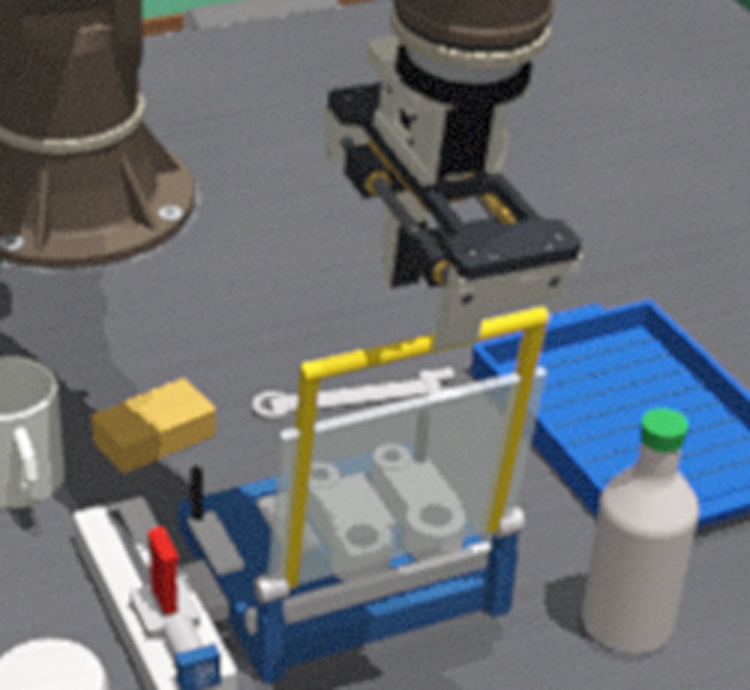

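```bash
python3 -m crank '[{"grip":0.3,"linear":[0,0,-0.4],"twist":0},{"grip":0.3,"linear":[0,0,-0.35],"twist":0},{"grip":0.3,"linear":[0,0,-0.1],"twist":0},{"grip":0.3,"linear":[0,0,0],"twist":0}]'
python3 - <<'E'
from meas import *
info()
E
```

```text
time: 22.8
position: [0.6962, 0.0503, 0.2828]
tcp_rot: [-0.996, 1.509, -2.546]
force: [0.8, 0.1, 0.1]
width: 0.06
t 22.8 p [0.6962 0.0503 0.2828] rot [-0.996  1.509 -2.546] F [0.8 0.1 0.1] w 0.06
jaw yaw 0.0197 toolx [-0.051 -0.035 -0.998] j [ 0.1   0.62 -0.48  1.22  0.29  1.43 -0.34]
```

```bash
python3 -m crank '[{"grip":-1,"linear":[0,0,0],"twist":0},{"grip":-1,"linear":[0,0,0],"twist":0},{"grip":-1,"linear":[0,0,0],"twist":0},{"grip":-1,"linear":[0,0,0],"twist":0}]' 20
python3 - <<'E'
from meas import *
info()
H=np.array([.669,.085])
for q in np.linspace(1.7,0,15): print(round(q,2),(.669-.2*np.cos(q)).round(4),(.085+.2*np.sin(q)).round(4))
E
```

```text
time: 23.3
position: [0.6969, 0.0506, 0.2847]
tcp_rot: [-0.979, 1.511, -2.53]
force: [-0.2, -0.6, -0.0]
width: 0.0244
t 23.3 p [0.6969 0.0506 0.2847] rot [-0.979  1.511 -2.53 ] F [-0.2 -0.6 -0. ] w 0.0244
jaw yaw 0.0196 toolx [-0.049 -0.034 -0.998] j [ 0.1   0.62 -0.48  1.22  0.29  1.43 -0.34]
1.7 0.6948 0.2833
1.58 0.6706 0.285
1.46 0.6463 0.2837
1.34 0.6224 0.2795
1.21 0.5992 0.2724
1.09 0.577 0.2626
0.97 0.5562 0.2501
0.85 0.537 0.2353
0.73 0.5198 0.2182
0.61 0.5047 0.1991
0.49 0.4921 0.1784
0.36 0.4821 0.1563
0.24 0.4749 0.1331
0.12 0.4705 0.1092
0.0 0.469 0.085
```

Still closing; wait.

```bash
python3 -m crank '[{"grip":-1,"linear":[0,0,0],"twist":0},{"grip":-1,"linear":[0,0,0],"twist":0},{"grip":-1,"linear":[0,0,0],"twist":0}]' 20
python3 - <<'E'
from meas import *
info()
E
```

```text
time: 23.68
position: [0.6965, 0.0506, 0.2847]
tcp_rot: [-0.986, 1.511, -2.536]
force: [-0.3, 0.1, 0.3]
width: 0.0113
t 23.68 p [0.6965 0.0506 0.2847] rot [-0.986  1.511 -2.536] F [-0.3  0.1  0.3] w 0.0113
jaw yaw 0.0198 toolx [-0.05  -0.034 -0.998] j [ 0.1   0.62 -0.48  1.22  0.29  1.43 -0.34]
```

```bash
python3 -m crank '[{"grip":-1,"linear":[-0.4,-0.01,0.02],"twist":0},{"grip":-1,"linear":[-0.48,-0.01,0],"twist":0},{"grip":-1,"linear":[-0.48,-0.01,-0.04],"twist":0}]'
python3 - <<'E'
from meas import *
info();s=ctrl.state()['position'];d=np.array([.669-s[0],s[2]-.085]);print(np.hypot(*d),np.arctan2(d[1],d[0]))
E
```

```text
time: 24.05
position: [0.6324, 0.0489, 0.2848]
tcp_rot: [-0.886, 1.521, -2.438]
force: [5.7, 0.3, -11.3]
width: 0.0114
t 24.05 p [0.6324 0.0489 0.2848] rot [-0.886  1.521 -2.438] F [  5.7   0.3 -11.3] w 0.0114
jaw yaw 0.0181 toolx [-0.038 -0.032 -0.999] j [ 0.15  0.5  -0.51  1.42  0.26  1.33 -0.36]
0.2031569350853994 1.389629423305756
```

```bash
python3 -m crank '[{"grip":-1,"linear":[-0.4,-0.01,-0.24],"twist":0},{"grip":-1,"linear":[-0.44,-0.01,-0.2],"twist":0},{"grip":-1,"linear":[-0.42,-0.01,-0.24],"twist":0}]'
python3 - <<'E'
from meas import *
info();s=ctrl.state()['position'];d=np.array([.669-s[0],s[2]-.083]);print(np.hypot(*d),np.arctan2(d[1],d[0]))
E
```

```text
time: 24.42
position: [0.5727, 0.0479, 0.2592]
tcp_rot: [-0.578, 1.533, -2.132]
force: [2.7, -0.7, 3.4]
width: 0.0113
t 24.43 p [0.5727 0.0479 0.2592] rot [-0.578  1.533 -2.132] F [ 2.7 -0.7  3.4] w 0.0113
jaw yaw 0.0169 toolx [-0.02  -0.032 -0.999] j [ 0.19  0.41 -0.53  1.62  0.24  1.2  -0.39]
0.2007528882692895 1.070686530999541
```

```bash
python3 -m crank '[{"grip":-1,"linear":[-0.4,-0.01,-0.26],"twist":0},{"grip":-1,"linear":[-0.36,-0.01,-0.32],"twist":0},{"grip":-1,"linear":[-0.32,-0.01,-0.36],"twist":0},{"grip":-1,"linear":[-0.27,-0.01,-0.4],"twist":0}]'
python3 - <<'E'
from meas import *
info();s=ctrl.state()['position'];d=np.array([.669-s[0],s[2]-.083]);print(np.hypot(*d),np.arctan2(d[1],d[0]))
E
```

```text
time: 24.92
position: [0.5041, 0.0461, 0.1954]
tcp_rot: [-0.365, 1.536, -1.918]
force: [-3.2, 0.5, 5.0]
width: 0.0114
t 24.93 p [0.5041 0.0461 0.1954] rot [-0.365  1.536 -1.918] F [-3.2  0.5  5. ] w 0.0114
jaw yaw 0.017 toolx [-0.012 -0.033 -0.999] j [ 0.21  0.36 -0.54  1.88  0.25  0.99 -0.44]
0.19954883474581075 0.5984939715596711
```

```bash
python3 -m crank '[{"grip":-1,"linear":[-0.25,-0.01,-0.42],"twist":0},{"grip":-1,"linear":[-0.19,-0.01,-0.44],"twist":0},{"grip":-1,"linear":[-0.13,0,-0.45],"twist":0},{"grip":-1,"linear":[-0.07,0,-0.4],"twist":0}]'
python3 - <<'E'
from meas import *
info();s=ctrl.state()['position'];d=np.array([.669-s[0],s[2]-.083]);print(np.hypot(*d),np.arctan2(d[1],d[0]))
E
```

```text
time: 25.42
position: [0.4708, 0.0453, 0.1096]
tcp_rot: [-0.257, 1.536, -1.81]
force: [0.7, -1.5, 2.1]
width: 0.0112
t 25.43 p [0.4708 0.0453 0.1096] rot [-0.257  1.536 -1.81 ] F [ 0.7 -1.5  2.1] w 0.0112
jaw yaw 0.018 toolx [-0.008 -0.033 -0.999] j [ 0.17  0.42 -0.51  2.05  0.34  0.77 -0.54]
0.19998904628050115 0.13336393158450457
```

```bash
python3 -m crank '[{"grip":-1,"linear":[-0.03,0,-0.3],"twist":0},{"grip":-1,"linear":[-0.01,0,-0.2],"twist":0},{"grip":-1,"linear":[0,0,-0.1],"twist":0},{"grip":-1,"linear":[0,0,-0.1],"twist":0}]'
python3 - <<'E'
from meas import *
info()
E
```

```text
time: 25.92
position: [0.4686, 0.0453, 0.0743]
tcp_rot: [-0.254, 1.535, -1.807]
force: [-12.4, -1.2, 33.2]
width: 0.0113
t 25.93 p [0.4686 0.0453 0.0743] rot [-0.254  1.535 -1.807] F [-12.4  -1.2  33.2] w 0.0113
jaw yaw 0.0182 toolx [-0.008 -0.035 -0.999] j [ 0.14  0.47 -0.48  2.08  0.39  0.69 -0.59]
```

```bash
python3 -m crank '[{"grip":-1,"linear":[0,0,0.08],"twist":0},{"grip":-0.3,"linear":[0,0,0],"twist":0},{"grip":-0.3,"linear":[0,0,0],"twist":0},{"grip":-0.3,"linear":[0,0,0],"twist":0}]'
python3 - <<'E'
from meas import *
info()
E
```

```text
time: 26.42
position: [0.4701, 0.0457, 0.0788]
tcp_rot: [-0.194, 1.536, -1.747]
force: [0.6, -0.5, 0.3]
width: 0.0313
t 26.43 p [0.4701 0.0457 0.0788] rot [-0.194  1.536 -1.747] F [ 0.6 -0.5  0.3] w 0.0313
jaw yaw 0.0179 toolx [-0.006 -0.034 -0.999] j [ 0.14  0.47 -0.48  2.08  0.38  0.7  -0.59]
```

```bash
python3 -m crank '[{"grip":-0.3,"linear":[0,0,0.4],"twist":0},{"grip":-0.3,"linear":[0,0,0.8],"twist":0},{"grip":-0.3,"linear":[0,0,1],"twist":0},{"grip":-0.3,"linear":[-0.4,-0.6,1],"twist":0},{"grip":-0.3,"linear":[-0.4,-0.6,0.5],"twist":0},{"grip":-0.3,"linear":[0,-0.6,0],"twist":0},{"grip":-0.3,"linear":[0,-0.6,0],"twist":0},{"grip":-0.3,"linear":[0,0,0],"twist":0}]'
python3 - <<'E'
from meas import *
info()
m=ctrl.camera_model('wrist'); im=ctrl.get_image('wrist'); cv2.imwrite('pics/w11.png',im[:,:,::-1])
crop(ctrl.get_image('scene'),'s11',230,180,480,350,3)
E
```

```text
time: 27.42
position: [0.4291, -0.0774, 0.2705]
tcp_rot: [-0.09, 1.536, -1.642]
force: [-0.1, 0.8, 0.1]
width: 0.0322
t 27.43 p [ 0.4291 -0.0774  0.2705] rot [-0.09   1.536 -1.642] F [-0.1  0.8  0.1] w 0.0322
jaw yaw 0.0189 toolx [-0.002 -0.035 -0.999] j [ 0.49  0.14 -0.51  1.93  0.12  1.09 -0.05]
```

View pics/w11.png

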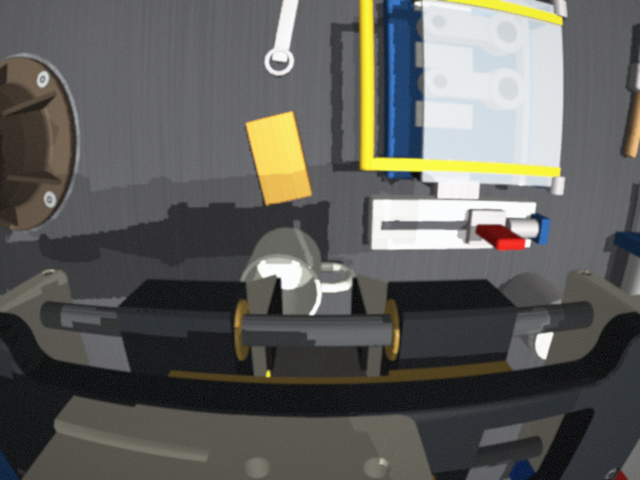

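View pics/s11.png

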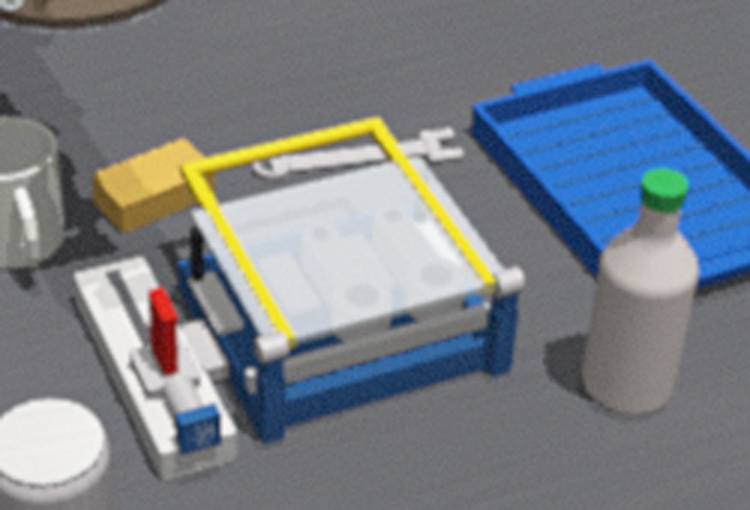

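```bash
python3 -m crank '[{"grip":-0.1,"linear":[0.3,-0.05,0],"twist":-0.048},{"grip":-0.1,"linear":[0.4,-0.05,0],"twist":-0.048},{"grip":-0.1,"linear":[0.4,-0.05,0],"twist":-0.048},{"grip":-0.1,"linear":[0.4,-0.05,0],"twist":-0.048},{"grip":-0.1,"linear":[0.4,-0.05,0],"twist":-0.048},{"grip":-0.1,"linear":[0.4,-0.05,0],"twist":-0.048},{"grip":-0.1,"linear":[0.4,-0.05,0],"twist":-0.048},{"grip":-0.1,"linear":[0.4,-0.05,0],"twist":-0.048},{"grip":-0.1,"linear":[0.3,-0.05,0],"twist":-0.048},{"grip":-0.1,"linear":[0,0,0],"twist":-0.048},{"grip":-0.1,"linear":[0,0,0],"twist":0}]'
python3 - <<'E'
from meas import *
info()
im=ctrl.get_image('wrist'); m=ctrl.camera_model('wrist'); cv2.imwrite('pics/w12.png',im[:,:,::-1])
th=.027;R=np.array([[np.cos(th),-np.sin(th)],[np.sin(th),np.cos(th)]])
for a,b in [(13,-156),(47,-156),(47,-144),(13,-144)]:
    p=np.r_[np.array([.584,.0475])+R@np.array([a,b])/1000,.101]; print(np.round(proj('wrist',p,m)))
E
```

```text
time: 28.9
position: [0.6059, -0.0805, 0.2672]
tcp_rot: [-0.295, 1.535, 2.905]
force: [-0.3, -0.0, -0.2]
width: 0.0414
t 28.9 p [ 0.6059 -0.0805  0.2672] rot [-0.295  1.535  2.905] F [-0.3 -0.  -0.2] w 0.0414
jaw yaw -1.5124 toolx [-0.035  0.008 -0.999] j [ 0.2   0.43 -0.23  1.53  0.09  1.23 -1.55]
[350. 225.]
[353. 185.]
[338. 185.]
[336. 224.]
```

View pics/w12.png

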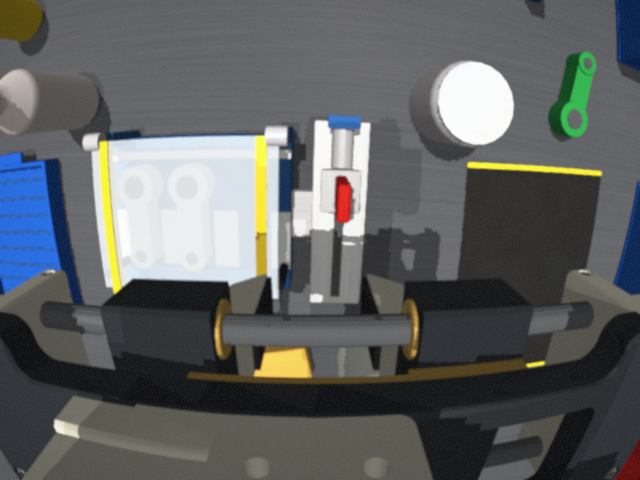

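```bash
python3 -m crank '[{"grip":-0.1,"linear":[0.24,-0.42,0],"twist":-0.01},{"grip":-0.1,"linear":[0,0,0],"twist":0},{"grip":-0.1,"linear":[0,0,-0.5],"twist":0},{"grip":-0.1,"linear":[0,0,-0.6],"twist":0},{"grip":-0.1,"linear":[0,0,-0.5],"twist":0},{"grip":-0.1,"linear":[0,0,-0.2],"twist":0},{"grip":-0.1,"linear":[0,0,0],"twist":0}]'
python3 - <<'E'
from meas import *
info()
im=ctrl.get_image('wrist'); m=ctrl.camera_model('wrist'); cv2.imwrite('pics/w13.png',im[:,:,::-1])
th=.027;R=np.array([[np.cos(th),-np.sin(th)],[np.sin(th),np.cos(th)]])
for a,b in [(13,-156),(47,-156),(47,-144),(13,-144)]:
    p=np.r_[np.array([.584,.0475])+R@np.array([a,b])/1000,.101]; print(np.round(proj('wrist',p,m)))
E
```

```text
time: 29.82
position: [0.6174, -0.0945, 0.1762]
tcp_rot: [-0.429, 1.535, 2.768]
force: [0.6, -0.4, 0.8]
width: 0.0415
t 29.82 p [ 0.6174 -0.0945  0.1762] rot [-0.429  1.535  2.768] F [ 0.6 -0.4  0.8] w 0.0415
jaw yaw -1.5152 toolx [-0.033  0.013 -0.999] j [ 0.22  0.53 -0.22  1.61  0.11  1.05 -1.54]
[338. 280.]
[340. 228.]
[320. 227.]
[318. 280.]
```

View pics/w13.png

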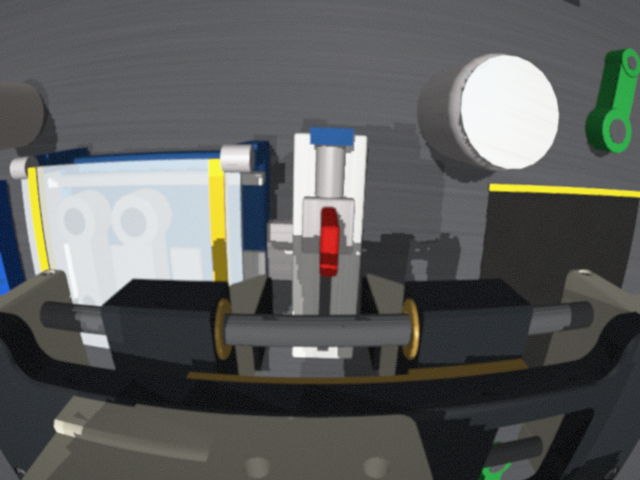

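```bash
python3 -m crank '[{"grip":-0.1,"linear":[0,-0.16,0],"twist":-0.009},{"grip":-0.1,"linear":[0,0,-0.4],"twist":0},{"grip":-0.1,"linear":[0,0,-0.4],"twist":0},{"grip":-0.1,"linear":[0,0,-0.2],"twist":0},{"grip":-0.1,"linear":[0,0,0],"twist":0}]'
python3 - <<'E'
from meas import *
info()
E
```

```text
time: 30.5
position: [0.6208, -0.1056, 0.1309]
tcp_rot: [-0.5, 1.545, 2.663]
force: [-0.7, -0.5, 0.8]
width: 0.0413
t 30.5 p [ 0.6208 -0.1056  0.1309] rot [-0.5    1.545  2.663] F [-0.7 -0.5  0.8] w 0.0413
jaw yaw -1.5498 toolx [-0.023  0.012 -1.   ] j [ 0.22  0.57 -0.2   1.65  0.12  0.96 -1.57]
```

```bash
python3 -m crank '[{"grip":-0.1,"linear":[-0.06,0.08,0],"twist":0.001},{"grip":-0.1,"linear":[0,0,-0.3],"twist":0},{"grip":-0.1,"linear":[0,0,-0.4],"twist":0},{"grip":-0.1,"linear":[0,0,-0.2],"twist":0},{"grip":-0.1,"linear":[0,0,0],"twist":0}]'
python3 - <<'E'
from meas import *
info()
E
```

```text
time: 31.12
position: [0.6186, -0.1012, 0.0855]
tcp_rot: [-0.551, 1.548, 2.615]
force: [-0.2, -0.5, 1.4]
width: 0.0413
t 31.12 p [ 0.6186 -0.1012  0.0855] rot [-0.551  1.548  2.615] F [-0.2 -0.5  1.4] w 0.0413
jaw yaw -1.5464 toolx [-0.02   0.011 -1.   ] j [ 0.21  0.62 -0.2   1.7   0.14  0.86 -1.58]
```

```bash
python3 -m crank '[{"grip":-1,"linear":[0,0,0],"twist":0},{"grip":-1,"linear":[0,0,0],"twist":0},{"grip":-1,"linear":[0,0,0],"twist":0},{"grip":-1,"linear":[0,0,0],"twist":0},{"grip":-1,"linear":[0,0,0],"twist":0}]' 50
python3 -m crank '[{"grip":-1,"linear":[-0.25,-0.01,0],"twist":0},{"grip":-1,"linear":[-0.3,-0.01,0],"twist":0},{"grip":-1,"linear":[-0.3,-0.01,0],"twist":0},{"grip":-1,"linear":[-0.3,-0.01,0],"twist":0}]'
```

```text
time: 31.75
position: [0.6195, -0.1011, 0.0869]
tcp_rot: [-0.587, 1.55, 2.58]
force: [0.6, 0.7, -2.1]
width: 0.0122
time: 32.25
position: [0.5684, -0.1026, 0.0869]
tcp_rot: [-1.375, 1.559, 1.794]
force: [11.0, 0.6, -10.6]
width: 0.0117
```

```bash
python3 -m crank '[{"grip":-1,"linear":[-0.25,-0.01,-0.02],"twist":0},{"grip":-1,"linear":[-0.2,0,0],"twist":0},{"grip":-1,"linear":[-0.15,0,0],"twist":0}]'
python3 - <<'E'
from meas import *
info()
E
```

```text
time: 32.62
position: [0.5486, -0.1031, 0.0872]
tcp_rot: [-2.662, 1.548, 0.508]
force: [33.6, -1.2, -39.0]
width: 0.0121
t 32.62 p [ 0.5486 -0.1031  0.0872] rot [-2.662  1.548  0.508] F [ 33.6  -1.2 -39. ] w 0.0121
jaw yaw -1.5429 toolx [ 0.02   0.011 -1.   ] j [ 0.25  0.51 -0.21  1.91  0.14  0.72 -1.58]
```

```bash
python3 -m crank '[{"grip":-1,"linear":[-0.03,0,-0.02],"twist":0},{"grip":-0.1,"linear":[0,0,0],"twist":0},{"grip":-0.1,"linear":[0,0,0],"twist":0},{"grip":-0.1,"linear":[0,0,0],"twist":0},{"grip":-0.1,"linear":[0,0,0],"twist":0},{"grip":-0.1,"linear":[0,0,0],"twist":0}]'
python3 - <<'E'
from meas import *
info()
im=ctrl.get_image('wrist'); cv2.imwrite('pics/w14.png',im[:,:,::-1])
crop(ctrl.get_image('scene'),'s14',230,180,480,350,3)
E
```

```text
time: 33.38
position: [0.5503, -0.1033, 0.0874]
tcp_rot: [-2.784, 1.541, 0.385]
force: [-0.1, -0.1, -0.8]
width: 0.0414
t 33.38 p [ 0.5503 -0.1033  0.0874] rot [-2.784  1.541  0.385] F [-0.1 -0.1 -0.8] w 0.0414
jaw yaw -1.5434 toolx [ 0.028  0.011 -1.   ] j [ 0.25  0.51 -0.21  1.91  0.14  0.71 -1.58]
```

View pics/w14.png

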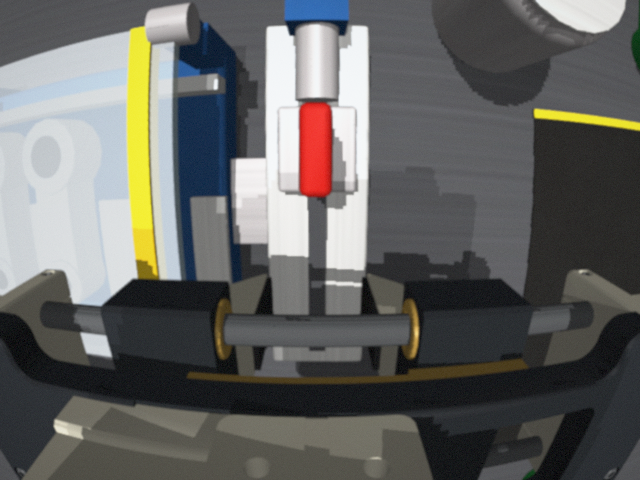

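View pics/s14.png

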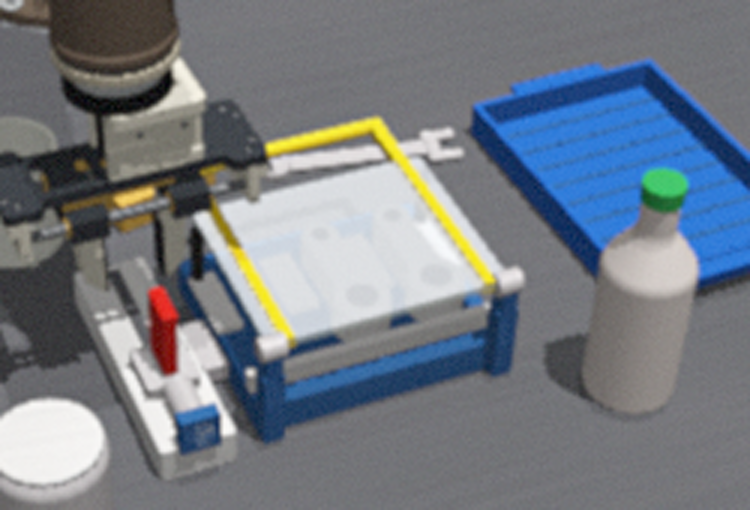

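```bash
python3 -m crank '[{"grip":-0.1,"linear":[0,0,0.6],"twist":0},{"grip":-0.1,"linear":[0,0,1],"twist":0},{"grip":-0.1,"linear":[0,0,1],"twist":0},{"grip":-0.1,"linear":[0,0,1],"twist":0},{"grip":-0.1,"linear":[0,0,0],"twist":0}]'
python3 -m crank '[{"grip":-0.2,"linear":[-0.2,0.35,0],"twist":0.048},{"grip":-0.2,"linear":[-0.2,0.35,0],"twist":0.048},{"grip":-0.2,"linear":[-0.2,0.35,0],"twist":0.048},{"grip":-0.2,"linear":[-0.2,0.35,0],"twist":0.048},{"grip":-0.2,"linear":[-0.2,0.3,0],"twist":0.048},{"grip":-0.2,"linear":[-0.2,0.3,0],"twist":0.048},{"grip":-0.2,"linear":[-0.2,0.3,0],"twist":0.048},{"grip":-0.2,"linear":[-0.1,0.2,0],"twist":0.048},{"grip":-0.2,"linear":[0,0.2,0],"twist":0.048},{"grip":-0.2,"linear":[0,0,0],"twist":0.048},{"grip":-0.2,"linear":[0,0,0],"twist":0}]'
python3 - <<'E'
from meas import *
info()
E
```

```text
time: 34.1
position: [0.5488, -0.1029, 0.2724]
tcp_rot: [-2.742, 1.542, 0.427]
force: [-0.4, -0.2, -0.6]
width: 0.0414
time: 35.48
position: [0.4651, 0.0353, 0.2624]
tcp_rot: [-2.304, 1.541, 2.422]
force: [0.0, -0.2, -0.5]
width: 0.0369
t 35.48 p [0.4651 0.0353 0.2624] rot [-2.304  1.541  2.422] F [ 0.  -0.2 -0.5] w 0.0369
jaw yaw 0.0133 toolx [-0.022  0.019 -1.   ] j [ 0.32  0.23 -0.58  1.86  0.11  1.11 -0.29]
```

```bash
python3 -m crank '[{"grip":-0.2,"linear":[0.08,0.2,0],"twist":0},{"grip":-0.2,"linear":[0,0,-0.4],"twist":0},{"grip":-0.2,"linear":[0,0,-0.6],"twist":0},{"grip":-0.2,"linear":[0,0,-0.6],"twist":0},{"grip":-0.2,"linear":[0,0,-0.3],"twist":0},{"grip":-0.2,"linear":[0,0,0],"twist":0}]'
python3 - <<'E'
from meas import *
info()
im=ctrl.get_image('wrist'); cv2.imwrite('pics/w15.png',im[:,:,::-1])
E
```

```text
time: 36.22
position: [0.4704, 0.0484, 0.1643]
tcp_rot: [-2.354, 1.541, 2.356]
force: [-0.5, -0.4, 0.2]
width: 0.0367
t 36.23 p [0.4704 0.0484 0.1643] rot [-2.354  1.541  2.356] F [-0.5 -0.4  0.2] w 0.0367
jaw yaw -0.0022 toolx [-0.021  0.021 -1.   ] j [ 0.25  0.35 -0.56  1.98  0.21  0.88 -0.42]
```

View pics/w15.png

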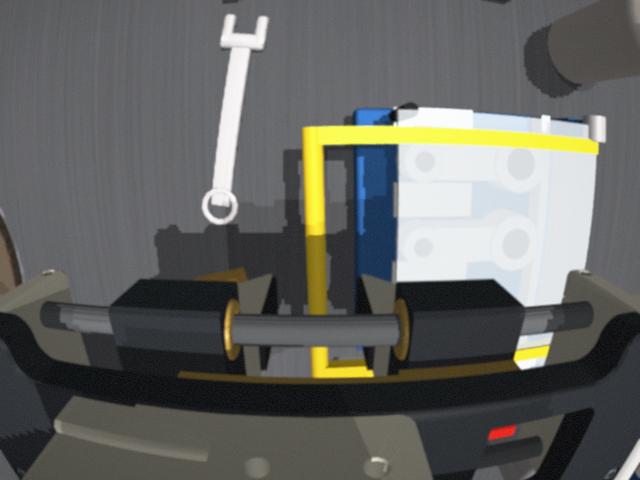

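```bash
python3 -m crank '[{"grip":-0.2,"linear":[-0.03,-0.05,-0.3],"twist":0.006},{"grip":-0.2,"linear":[0,0,-0.5],"twist":0},{"grip":-0.2,"linear":[0,0,-0.4],"twist":0},{"grip":-0.2,"linear":[0,0,-0.15],"twist":0},{"grip":-0.2,"linear":[0,0,0],"twist":0}]'
python3 - <<'E'
from meas import *
info()
E
```

```text
time: 36.9
position: [0.4715, 0.0456, 0.097]
tcp_rot: [-2.565, 1.546, 2.164]
force: [-0.2, 0.1, -0.7]
width: 0.0368
t 36.9 p [0.4715 0.0456 0.097 ] rot [-2.565  1.546  2.164] F [-0.2  0.1 -0.7] w 0.0368
jaw yaw 0.0177 toolx [-0.014  0.021 -1.   ] j [ 0.21  0.45 -0.52  2.06  0.29  0.72 -0.47]
```

```bash
python3 -m crank '[{"grip":-0.2,"linear":[-0.03,0,-0.25],"twist":0},{"grip":-0.2,"linear":[0,0,-0.05],"twist":0},{"grip":-1,"linear":[0,0,0],"twist":0},{"grip":-1,"linear":[0,0,0],"twist":0},{"grip":-1,"linear":[0,0,0],"twist":0},{"grip":-1,"linear":[0,0,0],"twist":0}]' 20
python3 - <<'E'
from meas import *
info()
E
```

```text
time: 37.65
position: [0.4685, 0.0456, 0.082]
tcp_rot: [-2.496, 1.545, 2.234]
force: [3.4, -0.2, -2.5]
width: 0.0111
t 37.65 p [0.4685 0.0456 0.082 ] rot [-2.496  1.545  2.234] F [ 3.4 -0.2 -2.5] w 0.0111
jaw yaw 0.0182 toolx [-0.016  0.02  -1.   ] j [ 0.2   0.47 -0.51  2.08  0.31  0.69 -0.49]
```

```bash
python3 -m crank '[{"grip":-1,"linear":[0.01,0,0.4],"twist":0},{"grip":-1,"linear":[0.06,0,0.46],"twist":0},{"grip":-1,"linear":[0.12,0,0.46],"twist":0},{"grip":-1,"linear":[0.18,0.01,0.44],"twist":0}]'
python3 - <<'E'
from meas import *
info();s=ctrl.state()['position'];d=np.array([.669-s[0],s[2]-.083]);print(np.hypot(*d),np.arctan2(d[1],d[0]))
E
```

```text
time: 38.15
position: [0.4905, 0.0462, 0.1715]
tcp_rot: [-2.714, 1.546, 2.016]
force: [7.5, -0.2, -11.1]
width: 0.0112
t 38.15 p [0.4905 0.0462 0.1715] rot [-2.714  1.546  2.016] F [  7.5  -0.2 -11.1] w 0.0112
jaw yaw 0.0181 toolx [-0.011  0.022 -1.   ] j [ 0.26  0.37 -0.56  1.94  0.21  0.9  -0.39]
0.1992257650182469 0.4600699746054796
```

```bash
python3 -m crank '[{"grip":-1,"linear":[0.22,0.01,0.43],"twist":0},{"grip":-1,"linear":[0.28,0.01,0.39],"twist":0},{"grip":-1,"linear":[0.33,0.01,0.34],"twist":0},{"grip":-1,"linear":[0.37,0.01,0.3],"twist":0}]'
python3 - <<'E'
from meas import *
info();s=ctrl.state()['position'];d=np.array([.669-s[0],s[2]-.083]);print(np.hypot(*d),np.arctan2(d[1],d[0]))
E
```

```text
time: 38.65
position: [0.5522, 0.0478, 0.2456]
tcp_rot: [-2.745, 1.546, 1.985]
force: [0.8, 1.8, -11.1]
width: 0.0115
t 38.65 p [0.5522 0.0478 0.2456] rot [-2.745  1.546  1.985] F [  0.8   1.8 -11.1] w 0.0115
jaw yaw 0.018 toolx [-0.01   0.023 -1.   ] j [ 0.25  0.38 -0.56  1.7   0.19  1.12 -0.35]
0.20026284024647442 0.9478338238222762
```

```bash
python3 -m crank '[{"grip":-1,"linear":[0.4,0.01,0.25],"twist":0},{"grip":-1,"linear":[0.43,0.01,0.2],"twist":0},{"grip":-1,"linear":[0.45,0.01,0.14],"twist":0},{"grip":-1,"linear":[0.47,0.01,0.08],"twist":0}]'
python3 - <<'E'
from meas import *
info();s=ctrl.state()['position'];d=np.array([.669-s[0],s[2]-.083]);print(np.hypot(*d),np.arctan2(d[1],d[0]))
E
```

```text
time: 39.15
position: [0.6369, 0.0501, 0.2815]
tcp_rot: [-2.42, 1.542, 2.311]
force: [-5.4, 0.0, 5.0]
width: 0.0115
t 39.15 p [0.6369 0.0501 0.2815] rot [-2.42   1.542  2.311] F [-5.4  0.   5. ] w 0.0115
jaw yaw 0.0195 toolx [-0.019  0.021 -1.   ] j [ 0.19  0.5  -0.53  1.43  0.23  1.29 -0.33]
0.20108014504592855 1.4104515128657735
```

```bash
python3 -m crank '[{"grip":-1,"linear":[0.48,0.01,0.04],"twist":0},{"grip":-1,"linear":[0.48,0.01,-0.02],"twist":0},{"grip":-1,"linear":[0.44,0.01,-0.06],"twist":0},{"grip":-1,"linear":[0,0,0],"twist":0}]'
python3 - <<'E'
from meas import *
info();s=ctrl.state()['position'];d=np.array([.669-s[0],s[2]-.083]);print(np.hypot(*d),np.arctan2(d[1],d[0]))
E
```

```text
time: 39.65
position: [0.7089, 0.0518, 0.2809]
tcp_rot: [-2.403, 1.541, 2.329]
force: [2.3, -0.5, -2.2]
width: 0.0112
t 39.65 p [0.7089 0.0518 0.2809] rot [-2.403  1.541  2.329] F [ 2.3 -0.5 -2.2] w 0.0112
jaw yaw 0.0194 toolx [-0.02   0.021 -1.   ] j [ 0.14  0.62 -0.5   1.22  0.26  1.38 -0.32]
0.20187639312926312 1.7698866286641037
```

```bash
python3 -m crank '[{"grip":0.1,"linear":[0,0,0],"twist":0},{"grip":0.1,"linear":[0,0,0],"twist":0},{"grip":0.1,"linear":[0,0,0],"twist":0},{"grip":0.1,"linear":[0,0,0.4],"twist":0},{"grip":0.1,"linear":[0,0,0.8],"twist":0},{"grip":0.1,"linear":[0,0,0.8],"twist":0},{"grip":0.1,"linear":[0,0,0.3],"twist":0},{"grip":0.1,"linear":[0,0,0],"twist":0}]'
python3 -m crank '[{"grip":0.1,"linear":[-0.2,0,0],"twist":-0.048},{"grip":0.1,"linear":[-0.3,0,0],"twist":-0.048},{"grip":0.1,"linear":[-0.3,0,0],"twist":-0.048},{"grip":0.1,"linear":[-0.3,0,0],"twist":-0.048},{"grip":0.1,"linear":[-0.3,0,0],"twist":-0.048},{"grip":0.1,"linear":[-0.3,0.1,0],"twist":-0.048},{"grip":0.1,"linear":[-0.3,0.1,0],"twist":-0.048},{"grip":0.1,"linear":[-0.3,0.1,0],"twist":-0.048},{"grip":0.1,"linear":[-0.2,0.1,0],"twist":-0.048},{"grip":0.1,"linear":[0,0,0],"twist":-0.048},{"grip":0.1,"linear":[0,0,0],"twist":0}]'
python3 - <<'E'
from meas import *
info()
im=ctrl.get_image('wrist'); m=ctrl.camera_model('wrist');cv2.imwrite('pics/w16.png',im[:,:,::-1])
import pickle; pickle.dump((m,im),open('w16.pkl','wb'))
E
```

```text
time: 40.65
position: [0.7052, 0.0509, 0.3989]
tcp_rot: [-2.303, 1.54, 2.429]
force: [0.3, -0.5, 0.0]
width: 0.0501
time: 42.02
position: [0.5691, 0.0681, 0.3776]
tcp_rot: [-1.53, 1.536, 1.642]
force: [-0.3, -0.3, -0.0]
width: 0.0502
t 42.02 p [0.5691 0.0681 0.3776] rot [-1.53   1.536  1.642] F [-0.3 -0.3 -0. ] w 0.0502
jaw yaw -1.54 toolx [-0.002  0.035 -0.999] j [-0.    0.29 -0.25  1.47  0.04  1.39 -1.79]
```

View pics/w16.png

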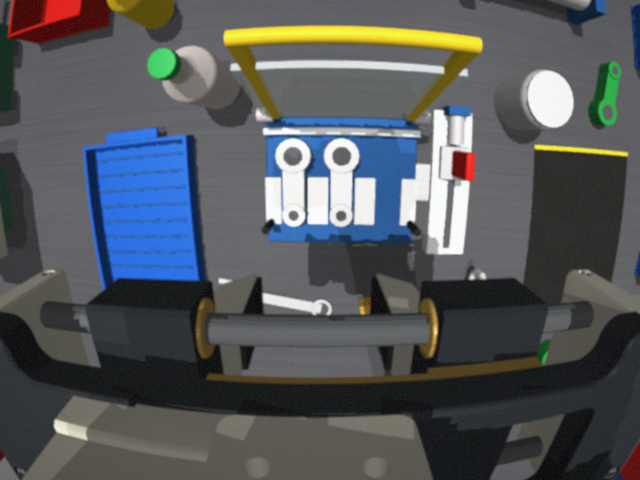

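Run:
```python
from meas import *
import pickle; m,im=pickle.load(open('w16.pkl','rb'))
for b,s in [((293,156),(293,215)),((342,156),(341,215))]:
    B=plane('wrist',*b,.06,m);S=plane('wrist',*s,.058,m);d=B-S;print((S+d*37/75).round(4),np.linalg.norm(d[:2]).round(4),np.arctan2(d[1],d[0]).round(3))
t=cv2.imread('pics/top0.png')[:,:,::-1]; crop(t,'tray',150,175,250,300,5)
for p in [(84,150),(192,137),(205,282)]: print(plane('wrist',*p,.03,m).round(3))
```

```text
[0.5788 0.1086 0.059 ] 0.0748 0.019
[0.5811 0.0482 0.059 ] 0.0745 0.029
[0.63  0.439 0.03 ]
[0.64  0.252 0.03 ]
[0.43  0.241 0.03 ]
```

View pics/tray.png

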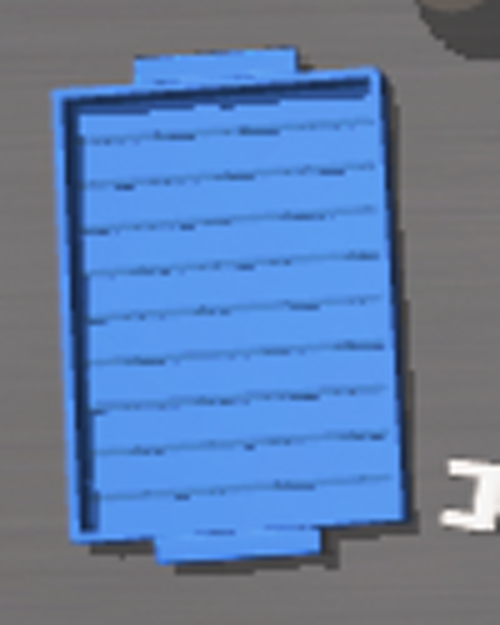

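Run:
```python
from meas import *
P=np.array([plane('top',*p,.03) for p in [(160.4,193.4),(226.6,188.6),(232.2,279.2),(164.8,283.6)]]);print(P.round(3),P.mean(0).round(3),np.linalg.norm(P[0]-P[1]),np.linalg.norm(P[1]-P[2]))
d=P[1]-P[2]; print(np.arctan2(d[1],d[0]))
```

```text
[[0.632 0.44  0.03 ]
 [0.641 0.258 0.03 ]
 [0.392 0.244 0.03 ]
 [0.384 0.426 0.03 ]] [0.512 0.342 0.03 ] 0.18241063624732112 0.25013179036445726
0.05784336189398543
```

```bash
python3 -m crank '[{"grip":-0.13,"linear":[0.2,0.82,0],"twist":0},{"grip":-0.13,"linear":[0,0,-0.6],"twist":0},{"grip":-0.13,"linear":[0,0,-1],"twist":0},{"grip":-0.13,"linear":[0,0,-1],"twist":0},{"grip":-0.13,"linear":[0,0,-0.9],"twist":0},{"grip":-0.13,"linear":[0,0,-0.5],"twist":0},{"grip":-0.13,"linear":[0,0,0],"twist":0}]'
python3 - <<'E'
from meas import *
info()
E
```

```text
time: 42.95
position: [0.5776, 0.1087, 0.1673]
tcp_rot: [-1.406, 1.535, 1.792]
force: [-1.0, 0.3, -0.1]
width: 0.0402
t 42.95 p [0.5776 0.1087 0.1673] rot [-1.406  1.535  1.792] F [-1.   0.3 -0.1] w 0.0402
jaw yaw -1.5139 toolx [-0.008  0.035 -0.999] j [-0.06  0.47 -0.27  1.74  0.1   0.95 -1.88]
```

```bash
python3 -m crank '[{"grip":-0.13,"linear":[0.02,0.01,-0.4],"twist":-0.0095},{"grip":-0.13,"linear":[0,0,-0.6],"twist":0},{"grip":-0.13,"linear":[0,0,-0.4],"twist":0},{"grip":-0.13,"linear":[0,0,-0.1],"twist":0},{"grip":-0.13,"linear":[0,0,0],"twist":0}]'
python3 - <<'E'
from meas import *
info()
im=ctrl.get_image('wrist'); cv2.imwrite('pics/w17.png',im[:,:,::-1])
E
```

```text
time: 43.58
position: [0.5827, 0.1099, 0.0959]
tcp_rot: [-1.617, 1.533, 1.559]
force: [0.5, 0.1, 1.2]
width: 0.0402
t 43.58 p [0.5827 0.1099 0.0959] rot [-1.617  1.533  1.559] F [0.5 0.1 1.2] w 0.0402
jaw yaw -1.5367 toolx [ 0.     0.038 -0.999] j [-0.08  0.55 -0.25  1.8   0.13  0.79 -1.92]
```

View pics/w17.png

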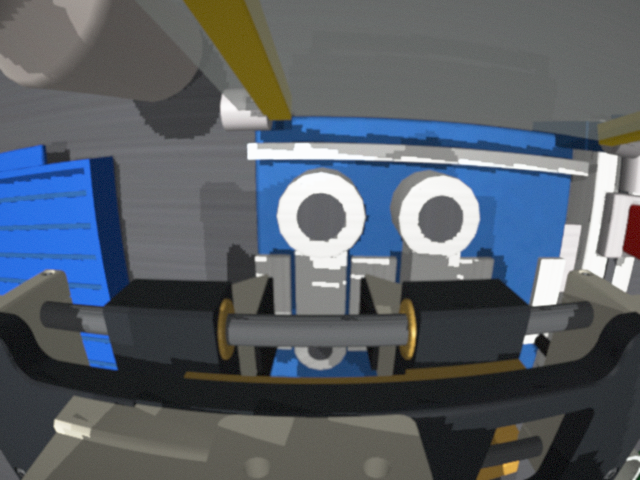

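Centred on the casting; descend and grip.

```bash
python3 -m crank '[{"grip":-0.13,"linear":[-0.08,-0.01,-0.3],"twist":0},{"grip":-0.13,"linear":[0,0,-0.35],"twist":0},{"grip":-0.13,"linear":[0,0,-0.08],"twist":0},{"grip":-0.13,"linear":[0,0,0],"twist":0}]'
python3 - <<'E'
from meas import *
info()
E
```

```text
time: 44.12
position: [0.5791, 0.1095, 0.0584]
tcp_rot: [-1.677, 1.533, 1.499]
force: [0.3, 1.1, 0.2]
width: 0.0401
t 44.12 p [0.5791 0.1095 0.0584] rot [-1.677  1.533  1.499] F [0.3 1.1 0.2] w 0.0401
jaw yaw -1.5362 toolx [ 0.003  0.038 -0.999] j [-0.09  0.6  -0.24  1.84  0.15  0.71 -1.94]
```

```bash
python3 -m crank '[{"grip":-1,"linear":[0,0,0],"twist":0},{"grip":-1,"linear":[0,0,0],"twist":0},{"grip":-1,"linear":[0,0,0],"twist":0},{"grip":-1,"linear":[0,0,0.3],"twist":0},{"grip":-1,"linear":[0,0,0.8],"twist":0},{"grip":-1,"linear":[0,0,1],"twist":0},{"grip":-1,"linear":[0,0,1],"twist":0},{"grip":-1,"linear":[0,0,0.5],"twist":0},{"grip":-1,"linear":[0,0,0],"twist":0}]' 35
python3 - <<'E'
from meas import *
info()
E
```

```text
time: 45.25
position: [0.5775, 0.1095, 0.2489]
tcp_rot: [-1.716, 1.532, 1.461]
force: [0.1, 0.8, -2.1]
width: 0.0255
t 45.25 p [0.5775 0.1095 0.2489] rot [-1.716  1.532  1.461] F [ 0.1  0.8 -2.1] w 0.0255
jaw yaw -1.5353 toolx [ 0.004  0.039 -0.999] j [-0.06  0.38 -0.28  1.65  0.08  1.11 -1.88]
```

```bash
python3 -m crank '[{"grip":-1,"linear":[-0.2,0.6,0],"twist":0.002},{"grip":-1,"linear":[-0.2,0.8,0],"twist":0.002},{"grip":-1,"linear":[-0.2,0.8,0],"twist":0.002},{"grip":-1,"linear":[-0.2,0.8,0],"twist":0.002},{"grip":-1,"linear":[-0.2,0.8,0],"twist":0.002},{"grip":-1,"linear":[-0.2,0.8,0],"twist":0},{"grip":-1,"linear":[-0.1,0.6,0],"twist":0},{"grip":-1,"linear":[0,0,0],"twist":0}]'
python3 - <<'E'
from meas import *
info()
im=ctrl.get_image('wrist'); cv2.imwrite('pics/w18.png',im[:,:,::-1])
E
```

```text
time: 46.25
position: [0.5039, 0.3729, 0.2386]
tcp_rot: [-1.32, 1.538, 1.888]
force: [-0.6, -0.8, -2.2]
width: 0.0256
t 46.25 p [0.5039 0.3729 0.2386] rot [-1.32   1.538  1.888] F [-0.6 -0.8 -2.2] w 0.0256
jaw yaw -1.5052 toolx [-0.01   0.031 -0.999] j [-0.47  0.46 -0.34  1.56  0.13  1.13 -2.34]
```

View pics/w18.png

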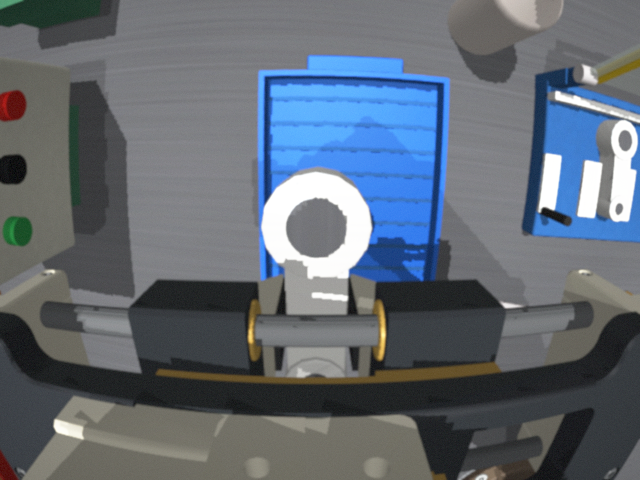

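```bash
python3 -m crank '[{"grip":-1,"linear":[0.12,0.1,0],"twist":0},{"grip":-1,"linear":[0,0,-0.5],"twist":0},{"grip":-1,"linear":[0,0,-0.8],"twist":0},{"grip":-1,"linear":[0,0,-0.8],"twist":0},{"grip":-1,"linear":[0,0,-0.6],"twist":0},{"grip":-1,"linear":[0,0,-0.2],"twist":0},{"grip":-1,"linear":[0,0,0],"twist":0}]'
python3 - <<'E'
from meas import *
info()
E
```

```text
time: 47.18
position: [0.5172, 0.3686, 0.0883]
tcp_rot: [-1.36, 1.544, 1.834]
force: [-0.2, -1.1, -1.8]
width: 0.0255
t 47.17 p [0.5172 0.3686 0.0883] rot [-1.36   1.544  1.834] F [-0.2 -1.1 -1.8] w 0.0255
jaw yaw -1.5184 toolx [-0.007  0.026 -1.   ] j [-0.49  0.62 -0.3   1.7   0.2   0.84 -2.39]
```

```bash
python3 -m crank '[{"grip":-1,"linear":[-0.1,0.25,0],"twist":0},{"grip":-1,"linear":[0,0,-0.4],"twist":0},{"grip":-1,"linear":[0,0,-0.5],"twist":0},{"grip":-1,"linear":[0,0,-0.15],"twist":0},{"grip":-1,"linear":[0,0,0],"twist":0}]'
python3 - <<'E'
from meas import *
info()
im=ctrl.get_image('wrist'); cv2.imwrite('pics/w19.png',im[:,:,::-1])
E
```

```text
time: 47.8
position: [0.5134, 0.3844, 0.0367]
tcp_rot: [-1.558, 1.54, 1.637]
force: [0.1, 0.1, -3.1]
width: 0.0259
t 47.8 p [0.5134 0.3844 0.0367] rot [-1.558  1.54   1.637] F [ 0.1  0.1 -3.1] w 0.0259
jaw yaw -1.5175 toolx [-0.002  0.03  -1.   ] j [-0.53  0.69 -0.28  1.72  0.23  0.74 -2.43]
```

View pics/w19.png

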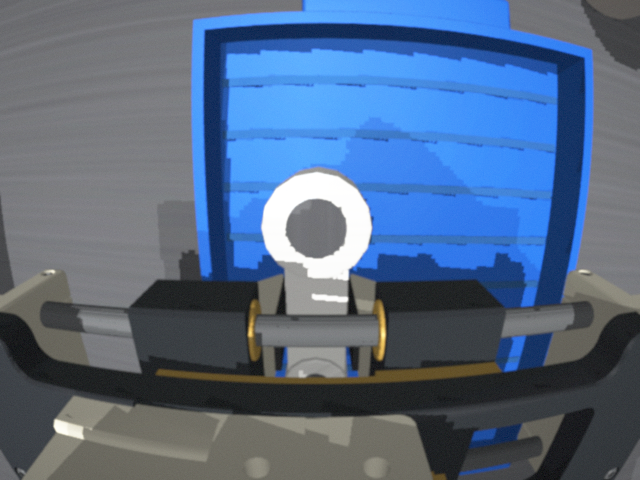

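```bash
python3 -m crank '[{"grip":-1,"linear":[0,0,-0.07],"twist":0},{"grip":-1,"linear":[0,0,0],"twist":0},{"grip":-0.2,"linear":[0,0,0],"twist":0},{"grip":-0.2,"linear":[0,0,0],"twist":0},{"grip":-0.2,"linear":[0,0,0.4],"twist":0},{"grip":-0.2,"linear":[0,0,0.8],"twist":0},{"grip":-0.2,"linear":[0,0,1],"twist":0},{"grip":-0.2,"linear":[0,0,1],"twist":0},{"grip":-0.2,"linear":[0,0,1],"twist":0},{"grip":-0.2,"linear":[0,0,0.3],"twist":0},{"grip":-0.2,"linear":[0,0,0],"twist":0}]'
python3 - <<'E'
from meas import *
info()
im=ctrl.get_image('wrist'); cv2.imwrite('pics/w20.png',im[:,:,::-1])
E
```

```text
time: 49.22
position: [0.514, 0.3859, 0.2778]
tcp_rot: [-1.814, 1.531, 1.382]
force: [-0.5, -0.2, 0.2]
width: 0.0369
t 49.23 p [0.514  0.3859 0.2778] rot [-1.814  1.531  1.382] F [-0.5 -0.2  0.2] w 0.0369
jaw yaw -1.5165 toolx [ 0.007  0.039 -0.999] j [-0.49  0.45 -0.34  1.48  0.13  1.2  -2.35]
```

View pics/w20.png

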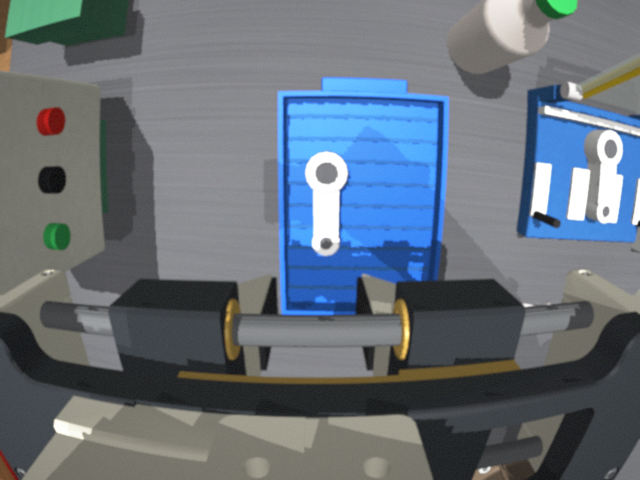

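```bash
python3 -m crank '[{"grip":-0.13,"linear":[0.1,-0.6,0.1],"twist":0},{"grip":-0.13,"linear":[0.2,-0.8,0.1],"twist":0},{"grip":-0.13,"linear":[0.2,-0.8,0],"twist":0},{"grip":-0.13,"linear":[0.2,-0.8,0],"twist":0},{"grip":-0.13,"linear":[0.2,-0.8,0],"twist":0},{"grip":-0.13,"linear":[0.2,-0.8,0],"twist":-0.003},{"grip":-0.13,"linear":[0.2,-0.8,0],"twist":-0.003},{"grip":-0.13,"linear":[0.2,-0.7,0],"twist":0},{"grip":-0.13,"linear":[0,-0.3,0],"twist":0},{"grip":-0.13,"linear":[0,0,0],"twist":0}]'
python3 - <<'E'
from meas import *
info()
im=ctrl.get_image('wrist');m=ctrl.camera_model('wrist'); cv2.imwrite('pics/w21.png',im[:,:,::-1])
E
```

```text
time: 50.52
position: [0.5808, 0.0535, 0.2694]
tcp_rot: [-0.994, 1.534, 2.185]
force: [0.9, 0.7, 0.5]
width: 0.04
t 50.52 p [0.5808 0.0535 0.2694] rot [-0.994  1.534  2.185] F [0.9 0.7 0.5] w 0.04
jaw yaw -1.5337 toolx [-0.021  0.03  -0.999] j [ 0.02  0.38 -0.25  1.61  0.06  1.18 -1.77]
```

View pics/w21.png

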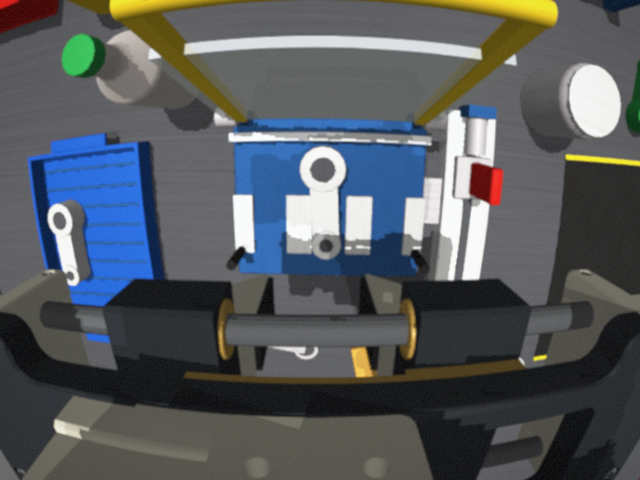

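```bash
python3 -m crank '[{"grip":-0.13,"linear":[0,-0.08,-0.3],"twist":-0.002},{"grip":-0.13,"linear":[0,0,-0.8],"twist":0},{"grip":-0.13,"linear":[0,0,-0.9],"twist":0},{"grip":-0.13,"linear":[0,0,-0.8],"twist":0},{"grip":-0.13,"linear":[0,0,-0.4],"twist":0},{"grip":-0.13,"linear":[0,0,0],"twist":0}]'
python3 - <<'E'
from meas import *
info()
E
```

```text
time: 51.32
position: [0.5765, 0.0598, 0.1008]
tcp_rot: [-1.016, 1.529, 2.17]
force: [-0.8, -0.1, 1.9]
width: 0.0399
t 51.33 p [0.5765 0.0598 0.1008] rot [-1.016  1.529  2.17 ] F [-0.8 -0.1  1.9] w 0.0399
jaw yaw -1.527 toolx [-0.023  0.034 -0.999] j [-0.    0.54 -0.24  1.81  0.11  0.82 -1.82]
```

```bash
python3 -m crank '[{"grip":-0.13,"linear":[0.07,-0.22,0],"twist":-0.004},{"grip":-0.13,"linear":[0,0,0],"twist":0},{"grip":-0.13,"linear":[0,0,-0.1],"twist":0}]'
python3 - <<'E'
from meas import *
info()
im=ctrl.get_image('wrist');m=ctrl.camera_model('wrist'); cv2.imwrite('pics/w22.png',im[:,:,::-1])
E
```

```text
time: 51.7
position: [0.5817, 0.0491, 0.098]
tcp_rot: [-1.111, 1.531, 2.062]
force: [-0.7, 0.1, -1.4]
width: 0.0399
t 51.7 p [0.5817 0.0491 0.098 ] rot [-1.111  1.531  2.062] F [-0.7  0.1 -1.4] w 0.0399
jaw yaw -1.5394 toolx [-0.019  0.035 -0.999] j [ 0.01  0.55 -0.23  1.8   0.11  0.82 -1.81]
```

View pics/w22.png

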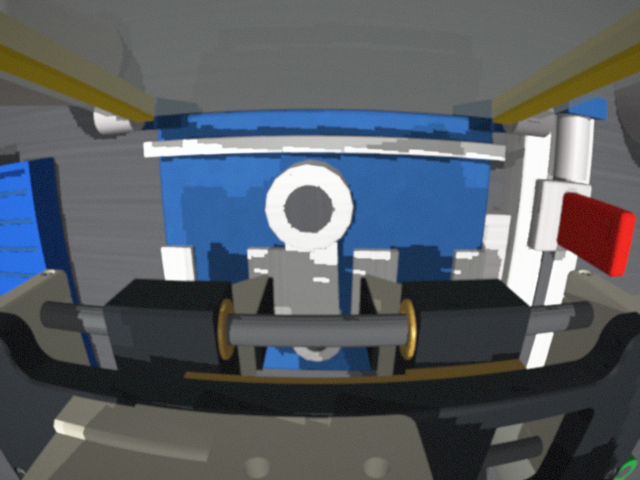

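```bash
python3 -m crank '[{"grip":-0.13,"linear":[-0.02,0.03,-0.3],"twist":0},{"grip":-0.13,"linear":[0,0,-0.35],"twist":0},{"grip":-0.13,"linear":[0,0,-0.1],"twist":0},{"grip":-0.13,"linear":[0,0,0],"twist":0}]'
python3 - <<'E'
from meas import *
info()
E
```

```text
time: 52.25
position: [0.5795, 0.0506, 0.0563]
tcp_rot: [-1.058, 1.53, 2.115]
force: [0.4, 0.6, 0.7]
width: 0.0401
t 52.25 p [0.5795 0.0506 0.0563] rot [-1.058  1.53   2.115] F [0.4 0.6 0.7] w 0.0401
jaw yaw -1.5393 toolx [-0.021  0.035 -0.999] j [ 0.    0.6  -0.22  1.84  0.13  0.73 -1.82]
```

```bash
python3 -m crank '[{"grip":-1,"linear":[0,0,0],"twist":0},{"grip":-1,"linear":[0,0,0],"twist":0},{"grip":-1,"linear":[0,0,0],"twist":0},{"grip":-1,"linear":[0,0,0.3],"twist":0},{"grip":-1,"linear":[0,0,0.8],"twist":0},{"grip":-1,"linear":[0,0,1],"twist":0},{"grip":-1,"linear":[0,0,1],"twist":0},{"grip":-1,"linear":[0,0,0.5],"twist":0},{"grip":-1,"linear":[0,0,0],"twist":0}]' 35
python3 -m crank '[{"grip":-1,"linear":[-0.2,0.6,0],"twist":0.002},{"grip":-1,"linear":[-0.2,0.8,0],"twist":0.002},{"grip":-1,"linear":[-0.2,0.8,0],"twist":0.002},{"grip":-1,"linear":[-0.2,0.8,0],"twist":0.002},{"grip":-1,"linear":[-0.2,0.8,0],"twist":0.002},{"grip":-1,"linear":[-0.2,0.7,0],"twist":0},{"grip":-1,"linear":[-0.1,0.3,0],"twist":0},{"grip":-1,"linear":[0,0,0],"twist":0}]'
python3 - <<'E'
from meas import *
info()
im=ctrl.get_image('wrist');m=ctrl.camera_model('wrist'); cv2.imwrite('pics/w23.png',im[:,:,::-1])
E
```

```text
time: 53.38
position: [0.5773, 0.0502, 0.2462]
tcp_rot: [-1.064, 1.53, 2.11]
force: [0.0, 0.0, -3.6]
width: 0.0256
time: 54.38
position: [0.504, 0.2917, 0.2365]
tcp_rot: [-0.697, 1.527, 2.506]
force: [0.5, -0.3, -4.1]
width: 0.0263
t 54.38 p [0.504  0.2917 0.2365] rot [-0.697  1.527  2.506] F [ 0.5 -0.3 -4.1] w 0.0263
jaw yaw -1.5104 toolx [-0.035  0.026 -0.999] j [-0.35  0.41 -0.34  1.65  0.1   1.11 -2.22]
```

View pics/w23.png

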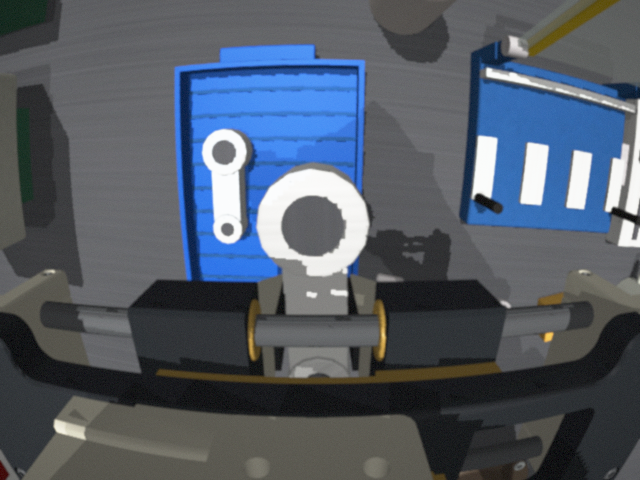

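```bash
python3 -m crank '[{"grip":-1,"linear":[0.1,0.25,0],"twist":0},{"grip":-1,"linear":[0,0,-0.5],"twist":0},{"grip":-1,"linear":[0,0,-0.8],"twist":0},{"grip":-1,"linear":[0,0,-0.8],"twist":0},{"grip":-1,"linear":[0,0,-0.5],"twist":0},{"grip":-1,"linear":[0,0,-0.1],"twist":0},{"grip":-1,"linear":[0,0,0],"twist":0}]'
python3 - <<'E'
from meas import *
info()
E
```

```text
time: 55.3
position: [0.5178, 0.2984, 0.0986]
tcp_rot: [-0.767, 1.532, 2.421]
force: [-0.6, 0.0, -3.9]
width: 0.026
t 55.3 p [0.5178 0.2984 0.0986] rot [-0.767  1.532  2.421] F [-0.6  0.  -3.9] w 0.026
jaw yaw -1.5248 toolx [-0.029  0.025 -0.999] j [-0.38  0.57 -0.3   1.77  0.17  0.84 -2.28]
```

```bash
python3 -m crank '[{"grip":-1,"linear":[-0.1,0.05,0],"twist":0},{"grip":-1,"linear":[0,0,-0.5],"twist":0},{"grip":-1,"linear":[0,0,-0.5],"twist":0},{"grip":-1,"linear":[0,0,-0.2],"twist":0},{"grip":-1,"linear":[0,0,0],"twist":0}]'
python3 - <<'E'
from meas import *
info()
im=ctrl.get_image('wrist');m=ctrl.camera_model('wrist'); cv2.imwrite('pics/w24.png',im[:,:,::-1])
E
```

```text
time: 55.92
position: [0.5156, 0.3043, 0.0438]
tcp_rot: [-1.056, 1.533, 2.132]
force: [0.1, -0.8, -2.9]
width: 0.0261
t 55.92 p [0.5156 0.3043 0.0438] rot [-1.056  1.533  2.132] F [ 0.1 -0.8 -2.9] w 0.0261
jaw yaw -1.5251 toolx [-0.02   0.032 -0.999] j [-0.41  0.64 -0.28  1.81  0.2   0.72 -2.31]
```

View pics/w24.png

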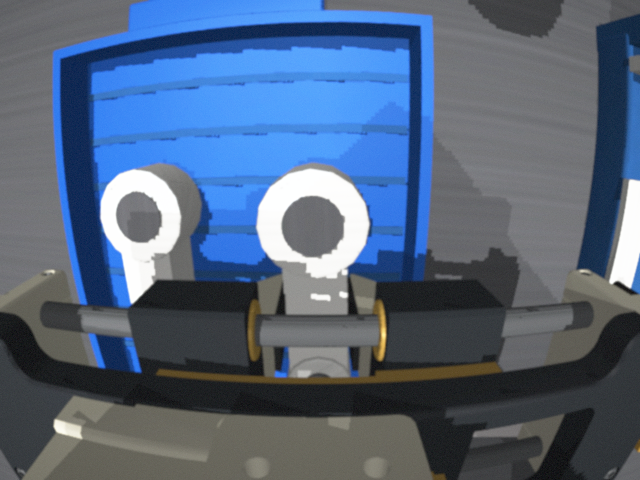

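```bash
python3 -m crank '[{"grip":-1,"linear":[0,0,-0.2],"twist":0},{"grip":-1,"linear":[0,0,-0.06],"twist":0},{"grip":-1,"linear":[0,0,0],"twist":0},{"grip":-0.2,"linear":[0,0,0],"twist":0},{"grip":-0.2,"linear":[0,0,0],"twist":0}]'
python3 -m crank '[{"grip":-0.2,"linear":[0,0,0.4],"twist":0},{"grip":-0.2,"linear":[0,0,0.8],"twist":0},{"grip":-0.2,"linear":[0,0,1],"twist":0},{"grip":-0.2,"linear":[0,0,1],"twist":0},{"grip":-0.2,"linear":[0,0,1],"twist":0},{"grip":-0.2,"linear":[-0.6,-0.4,0.3],"twist":0},{"grip":-0.2,"linear":[-0.6,-0.4,0],"twist":0},{"grip":-0.2,"linear":[-0.4,-0.3,0],"twist":0},{"grip":-0.2,"linear":[0,0,0],"twist":0}]'
python3 - <<'E'
from meas import *
info()
cv2.imwrite('pics/w25.png',ctrl.get_image('wrist')[:,:,::-1])
cv2.imwrite('pics/s25.png',ctrl.get_image('scene')[:,:,::-1])
cv2.imwrite('pics/t25.png',ctrl.get_image('top')[:,:,::-1])
E
```

```text
time: 56.6
position: [0.5177, 0.3059, 0.0332]
tcp_rot: [-1.209, 1.533, 1.979]
force: [-0.3, -0.0, 0.6]
width: 0.0363
time: 57.72
position: [0.436, 0.2506, 0.2699]
tcp_rot: [-1.443, 1.531, 1.745]
force: [0.6, -0.2, 0.9]
width: 0.0366
t 57.73 p [0.436  0.2506 0.2699] rot [-1.443  1.531  1.745] F [ 0.6 -0.2  0.9] w 0.0366
jaw yaw -1.5243 toolx [-0.007  0.039 -0.999] j [-0.3   0.23 -0.36  1.81  0.05  1.09 -2.2 ]
```

View pics/w25.png

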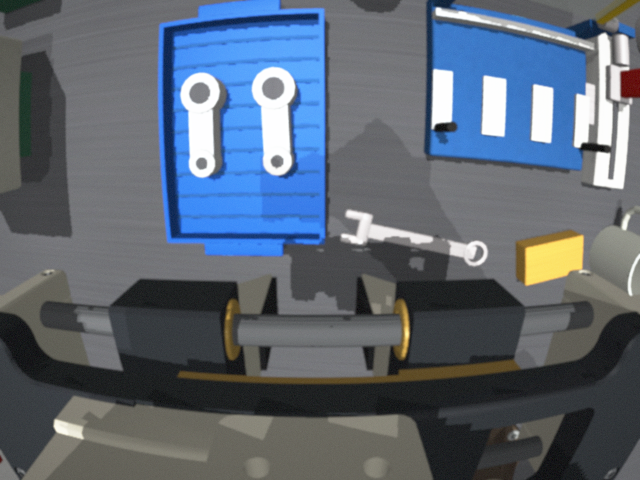

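View pics/s25.png

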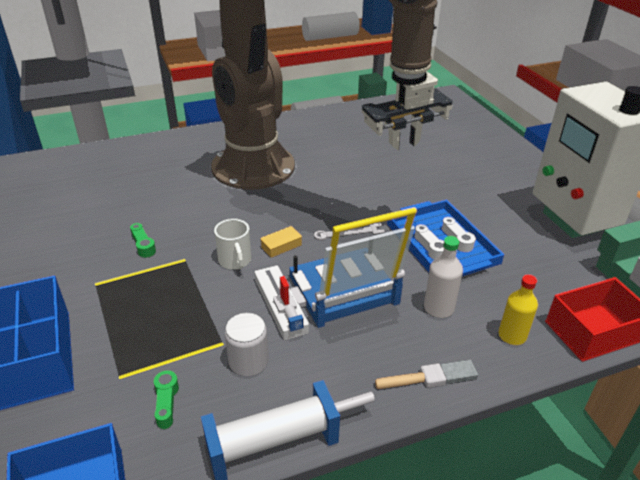

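View pics/t25.png

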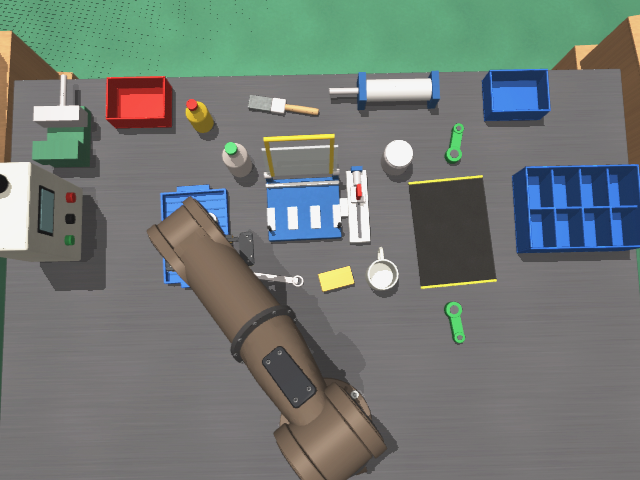

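Both castings lie flat in the tray, at about (202,125) and (275,120) in the wrist view. The guard is past upright, the slide is home, and everything else is where it started. The gripper touches nothing, so I am handing in.

Run:
```python
from rig import ctrl
print(ctrl.finish_job(), ctrl.state()['time'])
```

```text
the job is handed in; nothing more can be done
the job is handed in; nothing more can be done
```

The job is done and handed in at about 58 s of the allowed 210 s. Two castings were present, and both were marked and now lie flat in the blue tray.

- **Seating:** I put the castings in the middle nest and the next nest on the tray side, big ends towards the hinge. The wrist view showed both properly seated.
- **Marking:** I folded the guard down until it pressed on its stop (33 N). I then pulled the slide about 71 mm, and the pull force rose to about 34 N against a spring of about 11 N. I let go there, and the next picture showed it back home.
- **Guard:** It is folded back to about 1.77 rad, past upright.

The last wrist and scene pictures show both castings flat in the tray, the slide home and the gripper clear of everything. The mug, can, bottle, wrench, brass block and green look-alikes have not moved. No casting was knocked aside during the run.

No check failed. I judged that the slide reached its end stop from the distance and the force, because I took no picture at full pull. At that moment there was also an unexplained vertical force of about 39 N at the wrist. It was gone once I let go, and I did not look into it.

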